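# Fill the washing basket with plungers

### The job

Fill the washing basket: lower the plunger lying on the bench and the one standing alone into the two empty places, without dropping them, so that all seven stand upright in the basket, stems up and fully down on its floor. Before the lying one goes in, stand it up on the bench, stem up, and let go of it, so that it can be taken again from above where there is room between the stems. Do not tip the five plungers already in the basket, and leave the caliper, the pliers and the wood block where they are.

Things in the scene. Friction and masses are not known exactly. Their poses are not given: they have to be found in the camera images.
- lying_mid (a point): Plunger lying on the bench at the left: steel, body 38 mm in diameter and 70 mm long (foot bevelled 3 mm), then a coaxial stem 12 mm in diameter, 45 mm long; 115 mm in all, 0.3 kg. Point: on the axis, half-way, 57.5 mm from foot and stem end; z from foot to stem end. At first its axis is level, 19 mm up, stem to the left (+y within 30 degrees). It rolls if pushed.
- standing_mid (a point): Plunger standing alone on the bench at the right, stem up: steel, body 38 mm in diameter and 70 mm long (foot bevelled 3 mm), then a coaxial stem 12 mm in diameter, 45 mm long; 115 mm in all, 0.3 kg. Point: on the axis, half-way, 57.5 mm from foot and stem end; z from foot to stem end.
- basket: Round washing basket of perforated sheet metal, fixed to the bench: outside diameter 128 mm (over the wire loops at its sides 142 mm), wall 2 mm, height 58 mm, floor 5 mm thick. Origin at the centre of its underside, on the bench; z up. It stands turned by any angle. The bench left of it, round the lying plunger (x 0.38 to 0.46, y 0.1 to 0.34), is clear.
- basket_floor (a point): Centre of the basket's inner floor, 5 mm above the bench. The basket takes seven plungers standing in a hexagon: one in the middle and six round it, centres 39.8 mm apart, about 2 mm of play between them; they give way when nudged. Bodies standing in it reach 17 mm over its rim, stems 62 mm.
- gap_1 (a point): First empty place in the basket, one of the six outer places, on the inner floor (5 mm above the bench), where the centre of a foot belongs. Same axes as the basket: from the basket's centre this place lies along its +x, 39.8 mm out.
- gap_2 (a point): Second empty place in the basket, one of the six outer places, 120 degrees anticlockwise (seen from above) from the first, with one plunger between them; on the inner floor, 39.8 mm from the basket's centre. Either plunger may go into either place.
- packed_1_mid (a point): A plunger already standing in the basket, stem up, in the middle place; same shape and point as the others (point 57.5 mm above the basket's floor, z up the axis).
- packed_2_mid (a point): A plunger already standing in the basket, stem up, in an outer place; same shape and point as the others (point 57.5 mm above the basket's floor, z up the axis).
- packed_3_mid (a point): A plunger already standing in the basket, stem up, in an outer place; same shape and point as the others (point 57.5 mm above the basket's floor, z up the axis).
- packed_4_mid (a point): A plunger already standing in the basket, stem up, in an outer place; same shape and point as the others (point 57.5 mm above the basket's floor, z up the axis).
- packed_5_mid (a point): A plunger already standing in the basket, stem up, in an outer place; same shape and point as the others (point 57.5 mm above the basket's floor, z up the axis).
- caliper: Sliding caliper, 76 x 260 x 8 mm, lying flat beyond the work at the left; origin in the middle of its underside. Stays where it is.
- pliers: Combination pliers, 60 x 163 x 15 mm, lying flat to the left of and beyond the basket; origin in the middle of their underside. Stay where they are.
- wood_block: Beech offcut, 62 x 130 x 42 mm, lying on the bench beyond the basket and to the right; origin at the centre of its underside. Stays where it is.
Things that resemble listed ones, but are neither listed nor needed, are in the scene too. Leave any orange or purple look-alike of the part that bears standing_mid alone.

How it is judged (in metres and radians):
On the way:
1. the plunger that lay on the bench stands on its foot on the bench, stem up, let go (angle between lying_mid's own z axis and vertical below 0.08 rad and height (world z) of lying_mid between 0.053 and 0.062 m and horizontal distance between lying_mid and basket_floor above 0.085 m and contact force between the fingers and lying below 0.1 N and linear speed of lying below 0.03 m/s), for 0.2 s.
At the end, for the whole second after the job is handed in: All seven plungers stand in the basket stem up: upright within 0.1 rad (6 degrees), foot within 3 mm of the basket's floor, centre within 50 mm of the basket's axis; the two loaded ones are at rest (horizontal distance between each of lying_mid, standing_mid, packed_1_mid, packed_2_mid, packed_3_mid, packed_4_mid, packed_5_mid and basket_floor below 0.05 m and z of lying_mid in the frame of basket_floor between 0.053 and 0.0605 m and angle between each of lying_mid, standing_mid, packed_1_mid, packed_2_mid, packed_3_mid, packed_4_mid, packed_5_mid's own z axis and vertical below 0.1 rad and z of standing_mid in the frame of basket_floor between 0.053 and 0.0605 m and z of packed_1_mid in the frame of basket_floor between 0.053 and 0.0605 m and z of packed_2_mid in the frame of basket_floor between 0.053 and 0.0605 m and z of packed_3_mid in the frame of basket_floor between 0.053 and 0.0605 m and z of packed_4_mid in the frame of basket_floor between 0.053 and 0.0605 m and z of packed_5_mid in the frame of basket_floor between 0.053 and 0.0605 m and linear speed of each of lying, standing below 0.02 m/s); the robot touches nothing.
It fails at once if the caliper was pushed more than 30 mm (distance of caliper from where it was at the start of the episode above 0.03 m).
It fails at once if the pliers were pushed more than 30 mm (distance of pliers from where it was at the start of the episode above 0.03 m).
It fails at once if the wood block was pushed more than 30 mm (distance of wood_block from where it was at the start of the episode above 0.03 m).
It fails at once if a plunger that was already in the basket is tipped by more than 20 degrees or lifted out (angle between any of packed_1_mid, packed_2_mid, packed_3_mid, packed_4_mid, packed_5_mid's own z axis and vertical above 0.35 rad or z of any of packed_1_mid, packed_2_mid, packed_3_mid, packed_4_mid, packed_5_mid in the frame of basket_floor above 0.09 m).
It fails at once if a plunger is dropped into the basket (falls freely at over 0.8 m/s, about 30 mm) ((contact force between the fingers and lying below 0.1 N and horizontal distance between lying_mid and basket_floor below 0.08 m and linear speed of lying above 0.8 m/s) or (contact force between the fingers and standing below 0.1 N and horizontal distance between standing_mid and basket_floor below 0.08 m and linear speed of standing above 0.8 m/s)).
It also fails if it takes over 72 s, if anything falls off the work surface, if the arm or the gripper's body presses on something with over 40 N, if the wrist force passes 120 N, or if a joint passes its speed limit or range.

### The arm

A 6-joint arm with a two-finger parallel gripper is mounted at the origin on a cart in front of the work surface, level with it; the furniture and walls round the work are solid. World frame = base frame: x ahead of the robot, y to its left, z up, the work surface at z = 0. Lengths are in mm, angles in rad, forces in N, time in s.
With the tool pointing down it reaches from about 275 to 750 mm from the base axis. Payload 10.2 kg.
Tool frame: the origin (TCP) lies at the very end of the fingers, on their centre line; the grasp point (between the pads) lies 19 mm behind it (bot.tcp_to_grasp is the distance from the TCP to the grasp point, in mm); x points along the fingers, y is the direction in which the jaws open and shut, and the axes are right-handed (so a half turn about x gives the same grasp; the last joint's range is limited). The gripper opens to 88 mm and grips with 3 to 60 N. Pads are 18 mm wide; open, the fingers measure 123 mm over their backs; the gripper's body (75 mm by 187 mm) begins 45 mm behind the grasp point.
Start: joints at [-1.497, 0.313, 1.498, -0, 1.331, -0.223], TCP at [153.529, -502.056, 238.72] pointing down, gripper open.
Joint ranges: [-2.94, 2.94], [-0.97, 2.17], [0.19, 2.56], [-1.23, 4.37], [0.02, 3.11], [-2.88, 2.88]. Speed limits (rad/s): [2.39, 2.39, 3.01, 3.14, 3.14, 3.14].

### API

Orientations are given as a unit quaternion [x, y, z, w].
In Python, from workcell import monitor, eyes, ticket, bot gives the robot as it stands.
- The arm moves only by the tool arm_command, never from a script. Its argument "steps" is a list that holds one entry, the list of rows, each a list of 5 numbers: the shift along the tool's x, y, z in units of 40 mm (1.0 is 40 mm), then the turn about the tool's x in units of 5 degrees (1.0 is 5 degrees), then the opening, from 0 (shut) to 1 (fully open). In form: [[[x, y, z, roll, grip], ...]]. A call has 1 to 8 rows; each row is the pose to reach, as a shift and turn from the pose measured when the call began, along the tool's axes at that moment; what a row does not reach only later rows make up. A row lasts 1/12 s, in which the tool goes at most 41.7 mm and 7.16 degrees, less where a joint would pass 70% of its speed; a pose out of reach is approached as far as the arm can. A call with a gripper value outside its range is refused whole. The fingers move at their own pace and stop on an object; "force" is the grip in N (left out, the last holds). Time passes only in rows, so rows that repeat a pose let the fingers close. It gives the time, the measured TCP pose, the force and the opening at its end, in the units of the state.
- monitor.observe(): the state, without advancing time (a new reading comes with each control period).
- eyes.camera(name): name is "scene" or "side" or "wrist"; returns a dict with "color" (420x560x3 uint8, blue, green, red), "intrinsics" (3x3 intrinsics, pixels), "distortion" ([k1, k2, p1, p2, k3] as OpenCV has them; the pictures are not rectified), "pose" (4x4, takes a point from camera to world coordinates). Camera axes: x right, y up, looking along -z (the intrinsics and any distortion apply to the point x, -y, -z); pixel columns grow to the right and rows downward; lengths in mm; the calibration is good to about 2 mm. A picture is of the moment at which its call begins. There is no depth.
- ticket.close_job(): hands the job in, once; it reports no verdict.
The state is a dict: "time": time; "joint_pos": joint angles; "qd": joint speeds; "effort": joint torques, N m; "position": TCP position; "tcp_rot": TCP orientation; "wrist_force": force on the tool from outside, world axes, zero at the start; "wrist_torque": the same for the moment, N m; "opening": finger opening in mm.
Only numpy, scipy, OpenCV 4.12 (cv2) and the standard library are available. Lean on these libraries where they do the work, as an engineer would, in place of code of your own. Each camera call takes 0.05 s, during which the arm holds its last target.

## Working session

There is one attempt and no reset: what is moved stays moved. The work goes in short steps, Python scripts to look and compute and a tool call to move; the robot and the scene stay as the last step left them, time stands still between calls to the robot, and variables do not carry over. Pictures are saved under pics/ and viewed, and the job is handed in when it is done.

Besides the shell and the picture viewer there is one more tool, called after ">>>" as name(argument=value, ...), one argument or row to a line, values as JSON. arm_command: Moves the arm, as the interface text tells. Its arguments: {"type":"object","properties":{"steps":{"type":"array"},"force":{"type":"number"}},"required":["steps"]}

```bash
mkdir -p pics; ls; python3 - <<'E'
from workcell import monitor, eyes, ticket, bot
import cv2
print(monitor.observe())
print([a for a in dir(bot) if not a.startswith('__')])
for n in ("scene","side","wrist"):
    c=eyes.camera(n); cv2.imwrite(f"pics/{n}0.png",c["color"]); print(n,c["intrinsics"].tolist() if hasattr(c["intrinsics"],'tolist') else c["intrinsics"],c["distortion"],c["pose"])
E
```

```text
pics
{'time': 0.0, 'joint_pos': array([-1.49739038e+00,  3.13474962e-01,  1.49842866e+00,  1.86042314e-05,
        1.33098682e+00, -2.23408768e-01]), 'qd': array([ 7.01900654e-04, -5.91882089e-04,  3.67653941e-04,  1.96186911e-03,
       -5.00629504e-04, -3.89723013e-05]), 'effort': array([-4.57656859e-05, -4.02214229e+01, -2.52270555e+01,  6.94230851e-02,
        3.52834992e-02, -1.18105941e-04]), 'position': array([ 153.52009246, -501.80202549,  238.15146377]), 'tcp_rot': array([ 0.69937498,  0.10501056, -0.69929347,  0.10409642]), 'wrist_force': array([ 0.05119485, -0.15066036, -0.30082   ]), 'wrist_torque': array([-0.00987141, -0.01567183, -0.03375655]), 'opening': 88.24217318152196}
['Unreachable', 'tcp_to_grasp']
scene [[412.48326693984905, 0.0, 281.0641106254076], [0.0, 412.48326693984905, 210.8526772683579], [0.0, 0.0, 1.0]] [-0.05279536  0.          0.          0.          0.        ] [[-8.24186103e-01  2.54696111e-01 -5.05813363e-01  1.20060335e+02]
 [-5.66317186e-01 -3.68375962e-01  7.37281490e-01  6.41657429e+02]
 [ 1.45324419e-03  8.94107959e-01  4.47849134e-01  4.791721
[... 266 characters left out ...]
01  6.30196094e-02 -1.12193846e-01  4.38747584e+02]
 [-1.28646997e-01 -5.05722331e-01  8.53050335e-01  9.51923510e+02]
 [-2.98003468e-03  8.60391453e-01  5.09625026e-01  6.57999145e+02]
 [ 0.00000000e+00  0.00000000e+00  0.00000000e+00  1.00000000e+00]]
wrist [[372.72264887772633, 0.0, 277.0508020771373], [0.0, 372.72264887772633, 211.4543849957144], [0.0, 0.0, 1.0]] [-0.06890375  0.          0.          0.          0.        ] [[ 2.92824001e-01  9.14662509e-01  2.78651395e-01  2.26106011e+02]
 [-9.56165868e-01  2.80408394e-01  8.43680336e-02 -4.80671200e+02]
 [-9.67912743e-04 -2.91141938e-01  9.56679380e-01  3.84055004e+02]
 [ 0.00000000e+00  0.00000000e+00  0.00000000e+00  1.00000000e+00]]
```

View pics/scene0.png

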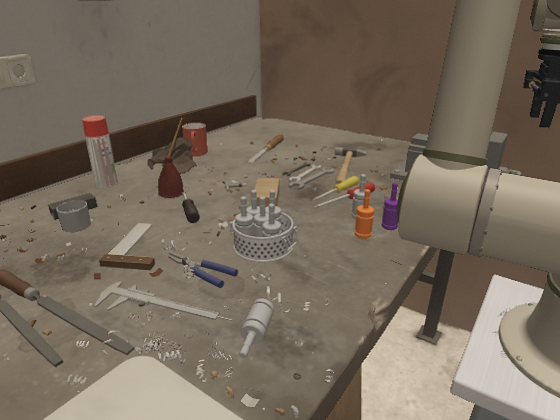

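View pics/side0.png

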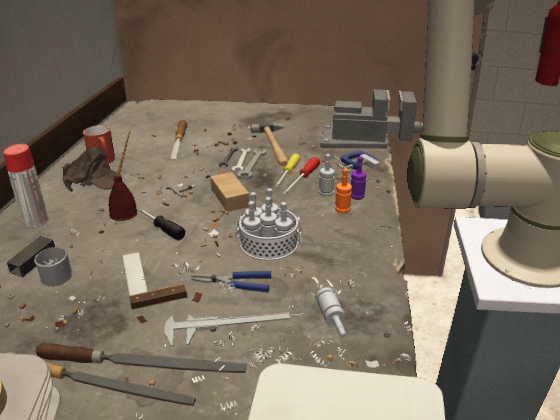

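View pics/wrist0.png

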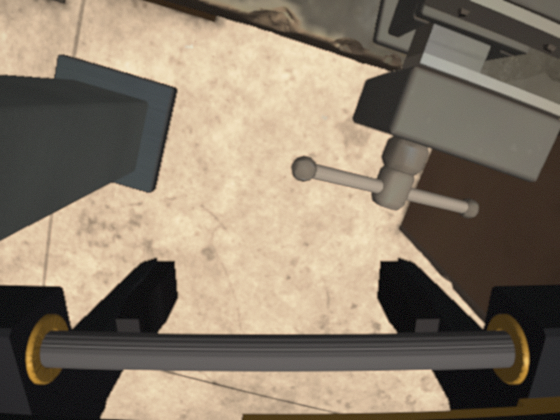

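Scene (560x420): lying plunger at about (257,325), basket at (264,233), steel standing plunger at (361,200) next to the orange (365,215) and purple (392,210) look-alikes. In side view they are at (329,305), (269,228), (327,180). Next I'll enlarge them.

```bash
cat > h.py <<'E'
import numpy as np, cv2
from workcell import monitor, eyes, ticket, bot
def ray(c,uv):
    p=cv2.undistortPoints(np.array([[uv]],float),np.array(c["intrinsics"]),np.array(c["distortion"]))[0,0]
    P=np.array(c["pose"]); d=P[:3,:3]@np.array([p[0],-p[1],-1.]); return P[:3,3],d/np.linalg.norm(d)
def onz(c,uv,z):
    o,d=ray(c,uv); return o+d*(z-o[2])/d[2]
def tri(c1,u1,c2,u2):
    o1,d1=ray(c1,u1);o2,d2=ray(c2,u2)
    A=np.stack([d1,-d2],1); t=np.linalg.lstsq(A,o2-o1,rcond=None)[0]
    a=o1+t[0]*d1;b=o2+t[1]*d2; return (a+b)/2,np.linalg.norm(a-b)
def proj(c,X):
    P=np.linalg.inv(np.array(c["pose"])); x=P[:3,:3]@np.array(X,float)+P[:3,3]
    x=np.array([[[x[0],-x[1],-x[2]]]])
    return cv2.projectPoints(x,np.zeros(3),np.zeros(3),np.array(c["intrinsics"]),np.array(c["distortion"]))[0][0,0]
def crop(c,x0,y0,w,h,s,fn):
    im=c["color"][y0:y0+h,x0:x0+w]; im=cv2.resize(im,None,fx=s,fy=s,interpolation=cv2.INTER_CUBIC)
    cv2.imwrite(fn,im); return im
E
python3 - <<'E'
from h import *
s=eyes.camera("scene"); d=eyes.camera("side")
a=crop(s,215,175,200,100,4,"/tmp/a.png"); b=crop(s,215,285,100,75,4,"/tmp/b.png")
e=crop(d,220,145,170,115,4,"/tmp/c.png"); f=crop(d,290,265,80,75,4,"/tmp/d.png")
cv2.imwrite("pics/c1.png",a)
cv2.imwrite("pics/c2.png",e)
cv2.imwrite("pics/c3.png",np.hstack([b,f]))
E
```

```text
(no output)
```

View pics/c1.png

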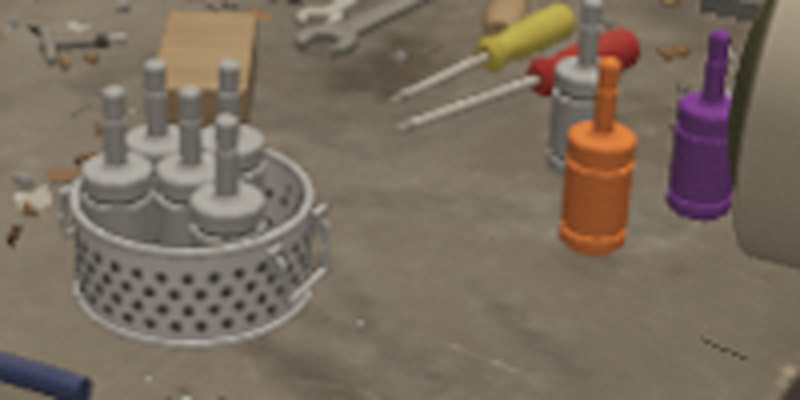

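View pics/c2.png

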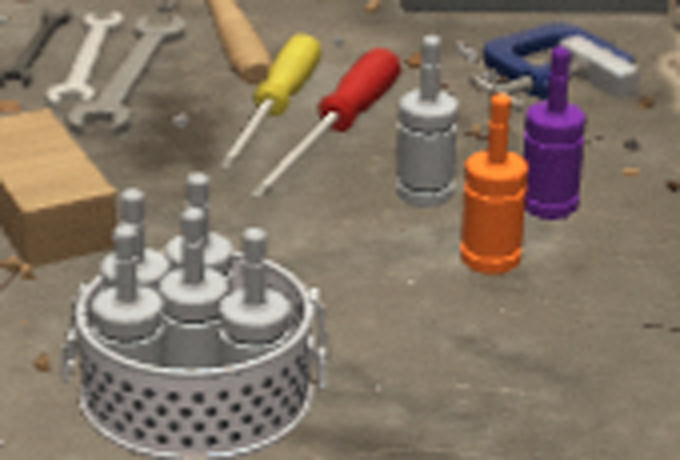

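View pics/c3.png

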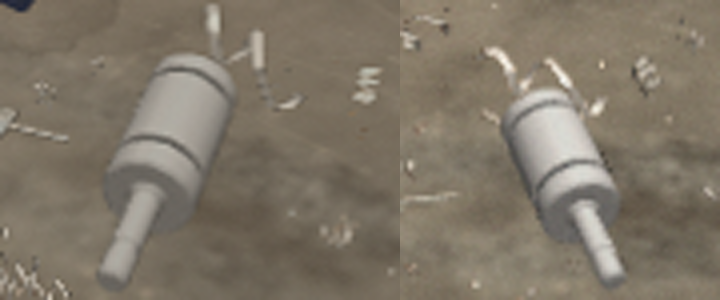

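```bash
python3 - <<'E'
from h import *
s=eyes.camera("scene"); d=eyes.camera("side")
for n,c,ox,oy,L in (("scene",s,215,175,[(114,92),(155,66),(190,93),(230,67),(227,121)]),("side",d,220,145,[(131,195),(125,232),(197,178),(193,214),(254,234)])):
    for p in L: print(n,p,onz(c,(ox+p[0]/4-.4,oy+p[1]/4-.4),120).round(1))
print("st side",onz(d,(220+431/4-.4,145+42/4-.4),115).round(1))
# lying: end of stem, z=19
print(onz(s,(215+113/4,285+275/4),19).round(1),onz(d,(290+(614-400)/4,265+275/4),19).round(1))
# foot top approx z=19 axis
crop(s,340,160,60,60,8,"/tmp/a.png"); crop(d,300,145,60,60,8,"/tmp/b.png")
cv2.imwrite("pics/c4.png",cv2.resize(np.hstack([cv2.imread("/tmp/a.png"),cv2.imread("/tmp/b.png")]),(800,400)))
E
```

```text
scene (114, 92) [625.4  44.5 120. ]
scene (155, 66) [628.4   6.1 120. ]
scene (190, 93) [592.2  23.1 120. ]
scene (230, 67) [594.5 -15.8 120. ]
scene (227, 121) [556.9  39.3 120. ]
side (131, 195) [630.5   3.3 120. ]
side (125, 232) [626.4  43.3 120. ]
side (197, 178) [597.6 -20.2 120. ]
side (193, 214) [593.6  19.9 120. ]
side (254, 234) [558.4  37.  120. ]
st side [ 478.8 -226.3  115. ]
[418.6 304.6  19. ] [417.5 303.1  19. ]
```

View pics/c4.png

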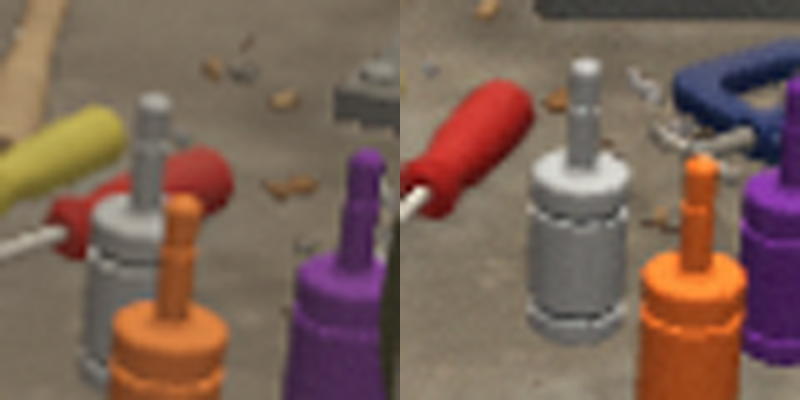

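```bash
cat >> h.py <<'E'
from scipy.spatial.transform import Rotation as R
def go(x,y,z,yaw=None,verbose=True):
    """yaw: desired world angle (deg) of tool y axis, mod 180"""
    st=monitor.observe(); M=R.from_quat(st["tcp_rot"]).as_matrix(); p=np.array(st["position"])
    sh=M.T@(np.array([x,y,z])-p)/40
    cur=np.degrees(np.arctan2(M[1,1],M[0,1])); 
    roll=0
    if yaw is not None:
        d=(cur-yaw+90)%180-90   # turning about tool x (down): yaw decreases
        roll=d/5
    print("t",round(st["time"],2),"pos",p.round(1),"yaw",round(cur,1),"tilt",np.degrees(np.arccos(-M[2,0])).round(2),"q6",round(st["joint_pos"][5],2),"open",round(st["opening"],1),"F",np.round(st["wrist_force"],1))
    print("shift units",sh.round(3),"roll",round(roll,2),"or",round(roll-36 if roll>0 else roll+36,2))
E
python3 - <<'E'
from h import *
s=eyes.camera("scene"); d=eyes.camera("side")
P=tri(s,(362.5,174.9),d,(327.5,154.5)); print("steel",P, onz(s,(362.5,174.9),115),onz(d,(327.5,154.5),115))
o=[(340+181/6.667-.4,160+200/6.667-.4),(300+300/6.667-.4,145+161/6.667-.4)]
print("orange",tri(s,o[0],d,o[1]))
o=[(340+368/6.667-.4,160+157/6.667-.4),(220+561/4-.4,145+52/4-.4)]
print("purple",tri(s,o[0],d,o[1]))
print("lying body mid",onz(s,(215+170/4,285+130/4),19),onz(d,(290+158/4,265+165/4),19))
st=monitor.observe();print(R.from_quat(st["tcp_rot"]).as_matrix().round(3))
w=np.array(eyes.camera("wrist")["pose"]);M=R.from_quat(st["tcp_rot"]).as_matrix()
print("cam in tool",M.T@(w[:3,3]-st["position"]), (M.T@w[:3,:3]).round(3))
go(479,-226,220,None)
E
```

```text
steel (array([ 478.47797578, -224.52674433,  116.8464427 ]), np.float64(1.2425640657025627)) [ 479.807131   -227.33379152  115.        ] [ 478.59513308 -230.02729312  115.        ]
orange (array([ 433.32353531, -147.07983089,  117.56138207]), np.float64(0.9111701194989511))
purple (array([ 396.33764015, -219.60515571,  116.25626503]), np.float64(0.15311362094044165))
lying body mid [449.62310505 229.37289381  19.        ] [445.81807294 233.91156914  19.        ]
[[ 0.     0.292 -0.956]
 [ 0.    -0.956 -0.292]
 [-1.    -0.    -0.   ]]
cam in tool [-145.78707719    0.8242686   -75.63399799] [[-0.     0.291 -0.957]
 [ 1.    -0.    -0.   ]
 [-0.    -0.957 -0.291]]
t 0.5 pos [ 153.5 -502.1  238.7] yaw -73.0 tilt 0.0 q6 -0.22 open 88.0 F [1.  0.4 0.2]
shift units [ 0.468 -4.22  -9.799] roll 0 or 36
```

Steel one fits (upright, grey metal; stem top measured at z≈117 vs 115 expected): about (479,-227). The orange (433,-147) and purple (396,-220) are look-alikes and stay put.

>>> arm_command(
  steps=[
    [[0.45,-4.2,-9.8,0,0.5],[0.45,-4.2,-9.8,0,0.5],[0.45,-4.2,-9.8,0,0.5],[0.45,-4.2,-9.8,0,0.5],[0.45,-4.2,-9.8,0,0.5],[0.45,-4.2,-9.8,0,0.5],[0.45,-4.2,-9.8,0,0.5],[0.45,-4.2,-9.8,0,0.5]],
  ],
)

```text
time: 1.17
position: [409.2, -285.4, 224.8]
tcp_rot: [0.699, 0.104, -0.699, 0.105]
wrist_force: [1.0, -0.6, -0.4]
opening: 44.3
```

```bash
python3 - <<'E'
from h import *
go(479,-227,220)
E
```

```text
t 1.17 pos [ 409.2 -285.4  224.8] yaw -73.0 tilt 0.03 q6 0.43 open 44.3 F [ 1.  -0.6 -0.4]
shift units [ 0.12  -0.886 -2.097] roll 0 or 36
```

>>> arm_command(
  steps=[
    [[0.12,-0.9,-2.1,0,0.5],[0.12,-0.9,-2.1,0,0.5],[0.12,-0.9,-2.1,0,0.5],[0.12,-0.9,-2.1,0,0.5],[0.12,-0.9,-2.1,0,0.5]],
  ],
)

```text
time: 1.58
position: [478.7, -226.6, 219.8]
tcp_rot: [-0.699, -0.105, 0.699, -0.105]
wrist_force: [0.3, -0.2, -0.3]
opening: 44.3
```

```bash
python3 - <<'E'
from h import *
c=eyes.camera("wrist"); cv2.imwrite("pics/w1.png",c["color"])
go(479,-227,220)
print("expected stem top px",proj(c,(479,-227,115)))
E
```

```text
t 1.63 pos [ 478.3 -227.2  220. ] yaw -73.0 tilt 0.03 q6 0.61 open 44.0 F [-0.2 -0.1  0.2]
shift units [-0.    -0.    -0.019] roll 0 or 36
expected stem top px [276.39504959 210.22851594]
```

View pics/w1.png

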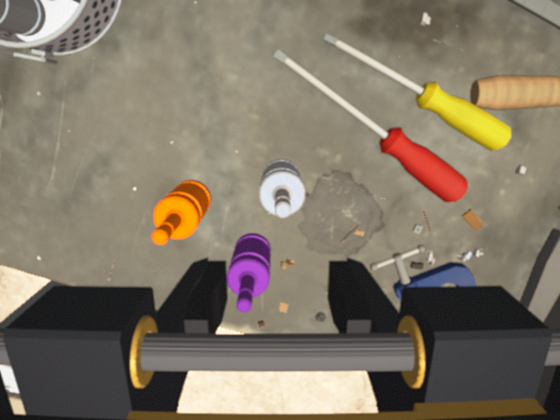

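```bash
python3 - <<'E'
from h import *
c=eyes.camera("wrist"); cv2.imwrite("pics/w1c.png",cv2.resize(c["color"][150:300,130:400],None,fx=2.9,fy=2.9,interpolation=cv2.INTER_CUBIC))
st=monitor.observe()
print("tcp px",proj(c,st["position"]))
q=onz(c,(282.5,209.5),115);print(q)
go(q[0],q[1],76)
E
```

```text
tcp px [275.6193901  280.91985194]
[ 480.31766577 -231.5871204   115.        ]
t 1.68 pos [ 478.1 -227.5  220.1] yaw -73.1 tilt 0.03 q6 0.61 open 44.1 F [ 0.7 -1.   0.7]
shift units [ 3.602  0.111 -0.024] roll 0 or 36
```

View pics/w1c.png

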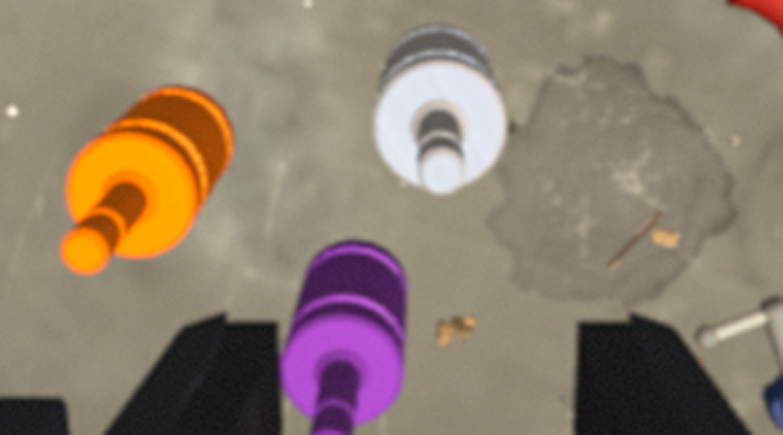

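Stem top of the steel plunger at (282,209), jaw centre at about 277: nearly centred; orange at (178,215), purple at (247,275). Descending.

>>> arm_command(
  steps=[
    [[1.8,0.09,0,0,0.5],[3.0,0.09,0,0,0.5],[3.3,0.09,0,0,0.5],[3.6,0.09,0,0,0.5],[3.6,0.09,0,0,0.5],[3.6,0.09,0,0,0],[3.6,0.09,0,0,0],[3.6,0.09,0,0,0]],
  ],
  force=25,
)

```text
time: 2.35
position: [479.8, -232.1, 78.1]
tcp_rot: [0.7, 0.103, -0.699, 0.105]
wrist_force: [0.4, -0.7, -0.5]
opening: 26.2
```

>>> arm_command(
  steps=[
    [[0,0,0,0,0],[0,0,0,0,0],[0,0,0,0,0],[0,0,0,0,0]],
  ],
)

```text
time: 2.68
position: [480.3, -232.2, 79.4]
tcp_rot: [0.701, 0.102, -0.698, 0.105]
wrist_force: [-0.5, 1.9, 7.3]
opening: 11.2
```

```bash
python3 - <<'E'
from h import *
go(561,-1,230,-56)
E
```

```text
t 2.68 pos [ 480.3 -232.2   79.4] yaw -73.1 tilt 0.34 q6 0.61 open 11.2 F [-0.5  1.9  7.3]
shift units [-3.777 -4.926 -3.622] roll -3.42 or 32.58
```

>>> arm_command(
  steps=[
    [[-0.5,0,0,0,0],[-1.4,0,0,0,0],[-2.4,0,0,0,0],[-3.3,0,0,0,0],[-3.8,0,0,0,0],[-3.8,0,0,0,0]],
  ],
)

```text
time: 3.18
position: [480.7, -232.3, 235.8]
tcp_rot: [0.703, 0.1, -0.696, 0.107]
wrist_force: [-0.0, 0.5, -3.1]
opening: 11.3
```

```bash
python3 - <<'E'
from h import *
go(561,-1,230,-56)
c=eyes.camera("wrist"); cv2.imwrite("pics/w2.png",c["color"])
E
```

```text
t 3.18 pos [ 480.7 -232.3  235.8] yaw -73.1 tilt 0.8 q6 0.61 open 11.3 F [-0.   0.5 -3.1]
shift units [ 0.116 -4.952 -3.6  ] roll -3.42 or 32.58
```

View pics/w2.png

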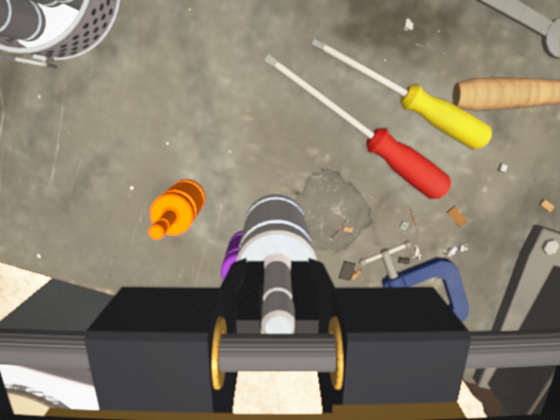

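>>> arm_command(
  steps=[
    [[0,-1,-0.7,-1,0],[0,-2,-1.4,-2,0],[0,-3,-2.2,-3,0],[0,-4,-2.9,-3.4,0],[0,-4.7,-3.4,-3.4,0],[0,-4.95,-3.6,-3.4,0],[0,-4.95,-3.6,-3.4,0],[0,-4.95,-3.6,-3.4,0]],
  ],
)

```text
time: 3.9
position: [559.6, 1.3, 228.9]
tcp_rot: [0.676, 0.205, -0.676, 0.209]
wrist_force: [0.6, -0.6, -3.9]
opening: 11.0
```

```bash
python3 - <<'E'
from h import *
go(561,-1,230,-56)
c=eyes.camera("wrist"); cv2.imwrite("pics/w3.png",c["color"])
crop(eyes.camera("scene"),200,120,140,150,4,"/tmp/a.png");crop(eyes.camera("side"),210,100,140,150,4,"/tmp/b.png")
cv2.imwrite("pics/c5.png",cv2.resize(np.hstack([cv2.imread("/tmp/a.png"),cv2.imread("/tmp/b.png")]),(800,428)))
E
```

```text
t 3.9 pos [559.6   1.3 228.9] yaw -55.9 tilt 0.31 q6 0.77 open 11.0 F [ 0.6 -0.6 -3.9]
shift units [-0.027  0.068  0.003] roll 0.02 or -35.98
```

View pics/w3.png

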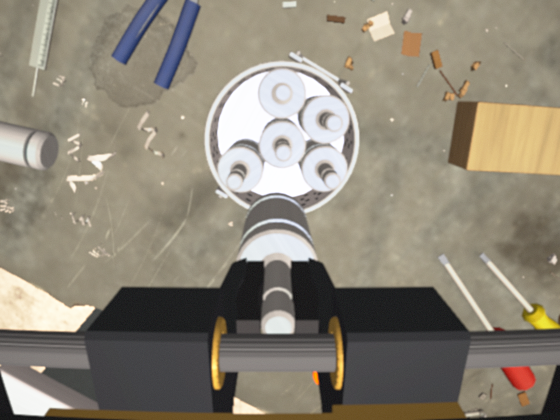

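View pics/c5.png

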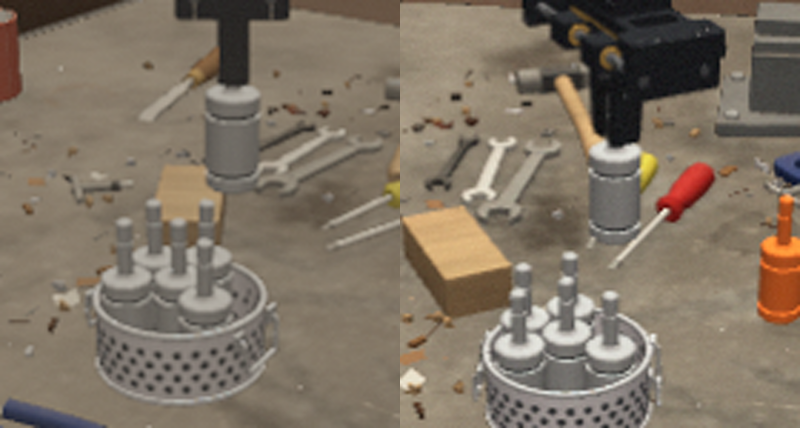

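```bash
python3 - <<'E'
from h import *
im=cv2.imread("pics/w3.png"); cv2.imwrite("pics/w3c.png",cv2.resize(im[55:255,190:375],None,fx=3,fy=3,interpolation=cv2.INTER_CUBIC))
E
```

```text
(no output)
```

View pics/w3c.png

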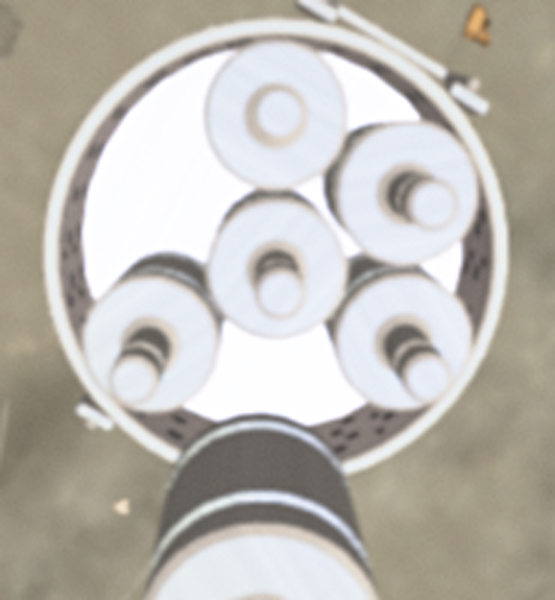

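```bash
python3 - <<'E'
from h import *
c=eyes.camera("wrist")
st=monitor.observe(); print(st["position"].round(1))
f=lambda x,y:(190+(x-1)/3,55+(y-1)/3)
S={k:onz(c,f(*p),120) for k,p in dict(top=(277,113),r=(435,202),mid=(278,292),l=(135,380),rb=(428,378)).items()}
B={k:onz(c,f(*p),75) for k,p in dict(top=(276,115),r=(405,193),mid=(279,265),l=(151,344),rb=(403,340)).items()}
for k in S: print(k,S[k].round(1),B[k].round(1))
m=(S["mid"]+B["mid"])/2
for k in S:
  v=B[k]-B["mid"]; print(k,np.hypot(*v[:2]).round(1),np.degrees(np.arctan2(v[1],v[0])).round(1), np.hypot(*(S[k]-S["mid"])[:2]).round(1),np.degrees(np.arctan2(*(S[k]-S["mid"])[1::-1])).round(1))
# rim circle z=58 left/right/top
L,Rr,T=[onz(c,f(*p),58) for p in ((46,250),(507,250),(276,20))]
print("rim",L.round(1),Rr.round(1),T.round(1),np.hypot(*(L-Rr)[:2]))
M=R.from_quat(st["tcp_rot"]).as_matrix(); back=M[:,2]
for z,r in ((149.5,16),(152,19)): 
  P=onz(c,f(264,414),z); print("foot",P.round(1),(P+back*r).round(1))
print("tcp px",proj(c,st["position"]),"tool z",back.round(3))
E
```

```text
[559.7  -1.5 230.8]
top [628.4  38.8 120. ] [629.   38.4  75. ]
r [632.3  -1.4 120. ] [631.6  -0.8  75. ]
mid [595.9  16.6 120. ] [597.4  16.2  75. ]
l [560.3  32.9 120. ] [560.4  33.2  75. ]
rb [598.8 -23.9 120. ] [599.5 -23.3  75. ]
top 38.6 35.2 39.4 34.4
r 38.1 -26.4 40.6 -26.2
mid 0.0 0.0 0.0 0.0
l 40.8 155.4 39.2 155.4
rb 39.5 -87.0 40.6 -85.9
rim [563.1  71.7  58. ] [635.6 -36.3  58. ] [649.8  52.1  58. ] 130.0951026466945
foot [576.2   7.5 149.5] [562.9  -1.4 149.5]
foot [576.7   7.9 152. ] [560.9  -2.7 152. ]
tcp px [275.54345815 280.23285696] tool z [-0.831 -0.556 -0.001]
```

```bash
python3 - <<'E'
from h import *
import pickle
c=eyes.camera("wrist"); pickle.dump(c,open("w4.pkl","wb")); im=c["color"]; go(561,-1,230,-56)
cv2.imwrite("pics/w4c.png",cv2.resize(im[55:255,190:375],None,fx=3,fy=3,interpolation=cv2.INTER_CUBIC))
E
```

```text
t 4.15 pos [559.8  -1.5 231.1] yaw -56.2 tilt 0.47 q6 0.77 open 11.1 F [-0.4  0.9 -2.9]
shift units [ 0.028  0.004 -0.032] roll -0.04 or 35.96
```

View pics/w4c.png

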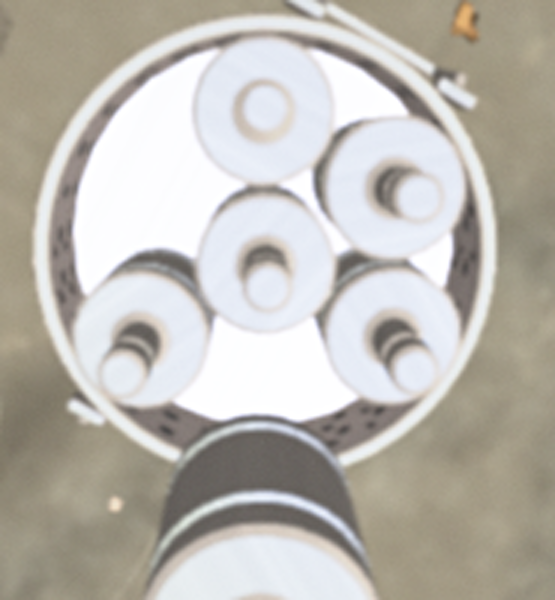

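```bash
python3 - <<'E'
from h import *
import pickle
from scipy.optimize import least_squares
c=pickle.load(open("w4.pkl","rb"))
f=lambda x,y:(190+(x-1)/3,55+(y-1)/3)
S={k:onz(c,f(*p),120)[:2] for k,p in dict(top=(266,108),r=(420,194),mid=(268,285),l=(123,373),rb=(413,371)).items()}
B={k:onz(c,f(*p),75)[:2] for k,p in dict(top=(263,110),r=(393,188),mid=(267,260),l=(140,337),rb=(392,335)).items()}
off=dict(top=60,r=0,mid=None,l=180,rb=-60)
for n,D in (("stem",S),("body",B)):
  def fun(p):
    o=[]
    for k in D:
      v=np.zeros(2) if off[k] is None else 39.8*np.array([np.cos(p[2]+np.radians(off[k])),np.sin(p[2]+np.radians(off[k]))])
      o+=list(p[:2]+v-D[k])
    return o
  s=least_squares(fun,[596,18,-.45]); p=s.x
  g=lambda a:(p[:2]+39.8*np.array([np.cos(p[2]+np.radians(a)),np.sin(p[2]+np.radians(a))])).round(1)
  print(n,p[:2].round(1),np.degrees(p[2]).round(1),"res",np.round(s.fun,1),"gapB",g(-120),"gapA",g(120), {k:v.round(1) for k,v in D.items()})
L,Rr,T=[onz(c,f(*p),58) for p in ((36,250),(495,250),(265,16))]
print("rim mid",((L+Rr)/2).round(1),T.round(1),np.hypot(*(L-Rr)[:2]))
pts=[(36,250),(495,250),(265,16),(44,190),(484,180),(100,75),(420,70),(110,412),(440,395)]
P=np.array([onz(c,f(*p),58)[:2] for p in pts])
s=least_squares(lambda q:np.hypot(*(P-q[:2]).T)-q[2],[595,18,64]);print("rim fit",s.x.round(1),s.fun.round(1))
for z,r in ((151.5,16),(154.5,19)): 
  P=onz(c,f(264,416),z); print("foot",(P+np.array([-.829,-.559,0])*r).round(1))
E
```

```text
stem [595.8  19. ] -25.5 res [ 0.5  0.4 -0.4 -0.3 -0.3 -0.1 -0.4  0.3  0.6 -0.3] gapB [563.   -3.5] gapA [592.7  58.7] {'top': array([628.2,  41.2]), 'r': array([632.1,   2.2]), 'mid': array([596.1,  19.1]), 'l': array([560.3,  35.9]), 'rb': array([598.4, -20.3])}
body [596.   19.3] -25.7 res [ 0.5  0.1  0.8 -0.2 -0.9  0.  -0.3  0.1 -0.1 -0. ] gapB [563.2  -3.1] gapA [593.  59.] {'top': array([628.4,  41.7]), 'r': array([631.1,   2.2]), 'mid': array([597. ,  19.3]), 'l': array([560.5,  36.5]), 'rb': array([599.1, -20.3])}
rim mid [597.8  20.   58. ] [649.3  54.9  58. ] 129.69036904027422
rim fit [596.5  19.2  64.8] [ 0.   0.1 -1.1 -0.5 -0.5  1.5  0.4 -0.4  0.4]
foot [563.1  -1.6 151.5]
foot [561.2  -2.9 154.5]
```

>>> arm_command(
  steps=[
    [[0.4,0.05,-0.03,0,0],[0.8,0.05,-0.03,0,0],[1.2,0.05,-0.03,0,0],[1.5,0.05,-0.03,0,0],[1.65,0.05,-0.03,0,0],[1.65,0.05,-0.03,0,0],[1.65,0.05,-0.03,0,0],[1.65,0.05,-0.03,0,0]],
  ],
)

```text
time: 4.82
position: [562.7, -3.2, 166.0]
tcp_rot: [0.679, 0.203, -0.675, 0.208]
wrist_force: [0.6, -0.1, -3.1]
opening: 11.1
```

```bash
python3 - <<'E'
from h import *
import pickle
c=eyes.camera("wrist"); pickle.dump(c,open("w5.pkl","wb")); im=c["color"]; go(561,-1,230,-56)
cv2.imwrite("pics/w5c.png",cv2.resize(im[0:270,150:410],None,fx=2.2,fy=2.2,interpolation=cv2.INTER_CUBIC))
crop(eyes.camera("scene"),200,150,140,120,4,"/tmp/a.png");crop(eyes.camera("side"),210,140,140,120,4,"/tmp/b.png")
cv2.imwrite("pics/c6.png",cv2.resize(np.hstack([cv2.imread("/tmp/a.png"),cv2.imread("/tmp/b.png")]),(800,343)))
E
```

```text
t 4.87 pos [562.7  -3.2 166.1] yaw -56.2 tilt 0.55 q6 0.77 open 11.2 F [ 1.1 -0.4 -3.1]
shift units [-1.598e+00 -5.400e-02  1.000e-03] roll -0.04 or 35.96
```

View pics/w5c.png

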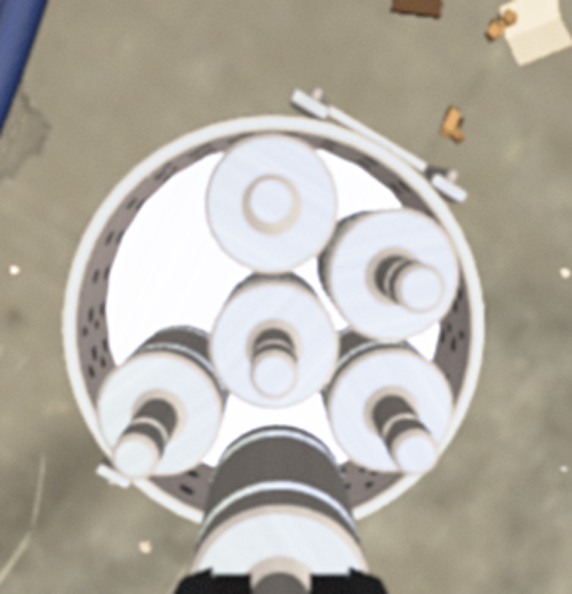

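View pics/c6.png

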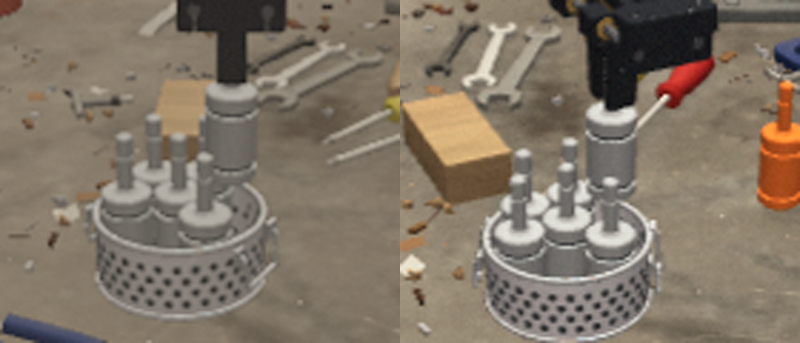

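```bash
python3 - <<'E'
from h import *
import pickle
from scipy.optimize import least_squares
c=pickle.load(open("w5.pkl","rb"))
f=lambda x,y:(150+(x-.6)/2.2,(y-.6)/2.2)
S={k:onz(c,f(*p),120)[:2] for k,p in dict(top=(271,202),r=(421,288),mid=(274,374),l=(136,455),rb=(413,452)).items()}
B={k:onz(c,f(*p),75)[:2] for k,p in dict(top=(271,203),r=(390,275),mid=(275,341),l=(160,412),rb=(392,407)).items()}
off=dict(top=60,r=0,mid=None,l=180,rb=-60)
for n,D in (("stem",S),("body",B)):
  def fun(p):
    o=[]
    for k in D:
      v=np.zeros(2) if off[k] is None else 39.8*np.array([np.cos(p[2]+np.radians(off[k])),np.sin(p[2]+np.radians(off[k]))])
      o+=list(p[:2]+v-D[k])
    return o
  s=least_squares(fun,[596,18,-.45]); p=s.x
  g=lambda a:(p[:2]+39.8*np.array([np.cos(p[2]+np.radians(a)),np.sin(p[2]+np.radians(a))])).round(1)
  print(n,p[:2].round(1),np.degrees(p[2]).round(1),"res",np.round(s.fun,1),"gapB",g(-120),"gapA",g(120))
for z,r in ((86.6,16),(89.6,19)): 
  P=onz(c,f(279,430),z); print("foot",(P+np.array([-.829,-.559,0])*r).round(1))
E
```

```text
stem [595.6  19.1] -25.6 res [ 0.6  0.3  0.1 -0.  -0.1  0.1 -0.7  0.4  0.1 -0.7] gapB [562.8  -3.4] gapA [592.6  58.7]
body [596.3  19.3] -25.1 res [ 0.5  0.4  1.4 -0.3 -0.9 -0.1 -0.5  0.1 -0.5 -0.1] gapB [563.6  -3.4] gapA [592.9  59. ]
foot [564.8  -3.5  86.6]
foot [563.   -4.7  89.6]
```

>>> arm_command(
  steps=[
    [[0.15,-0.02,0,0,0],[0.3,-0.02,0,0,0],[0.45,-0.02,0,0,0],[0.6,-0.02,0,0,0],[0.75,-0.02,0,0,0],[0.9,-0.02,0,0,0],[1.0,-0.02,0,0,0],[1.0,-0.02,0,0,0]],
  ],
)

```text
time: 5.63
position: [562.1, -2.5, 124.8]
tcp_rot: [0.678, 0.203, -0.675, 0.208]
wrist_force: [-0.3, -0.6, -3.4]
opening: 10.8
```

```bash
python3 - <<'E'
from h import *
import pickle
c=eyes.camera("wrist"); im=c["color"]; go(563,-3.4,84.5,-56)
cv2.imwrite("pics/w6c.png",cv2.resize(im[0:290,130:430],None,fx=2,fy=2,interpolation=cv2.INTER_CUBIC))
E
```

```text
t 5.68 pos [562.3  -2.5 125.4] yaw -56.2 tilt 0.49 q6 0.77 open 11.0 F [ 0.5 -0.7 -3. ]
shift units [ 1.022  0.019 -0.   ] roll -0.04 or 35.96
```

View pics/w6c.png

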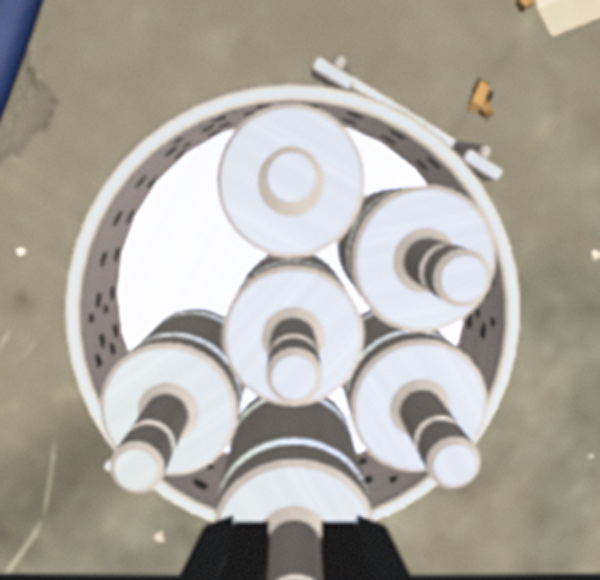

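Foot is between its neighbours, inside the rim, without contact force. Going on down.

>>> arm_command(
  steps=[
    [[0.12,0,0,0,0],[0.25,0,0,0,0],[0.38,0,0,0,0],[0.5,0,0,0,0],[0.62,0,0,0,0],[0.75,0,0,0,0],[0.85,0,0,0,0],[0.92,0,0,0,0]],
  ],
)

```text
time: 6.35
position: [562.4, -2.8, 87.9]
tcp_rot: [0.678, 0.203, -0.675, 0.208]
wrist_force: [-0.1, -0.9, -2.7]
opening: 10.8
```

```bash
python3 - <<'E'
from h import *
c=eyes.camera("wrist"); im=c["color"]; go(563,-3.4,84.5,-56)
cv2.imwrite("pics/w7c.png",cv2.resize(im[0:290,130:430],None,fx=2,fy=2,interpolation=cv2.INTER_CUBIC))
E
```

```text
t 6.4 pos [562.2  -2.7  87.6] yaw -56.2 tilt 0.43 q6 0.77 open 11.3 F [-0.1  0.7 -2.9]
shift units [ 0.078  0.024 -0.007] roll -0.04 or 35.96
```

View pics/w7c.png

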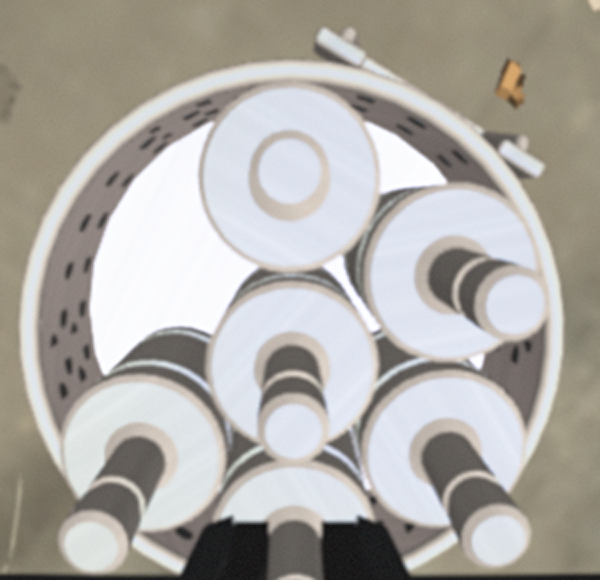

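>>> arm_command(
  steps=[
    [[0.04,0,0,0,0],[0.07,0,0,0,0],[0.1,0,0,0,0],[0.12,0,0,0,0],[0.12,0,0,0,0]],
  ],
)

```text
time: 6.82
position: [563.3, -2.7, 84.7]
tcp_rot: [0.679, 0.203, -0.674, 0.208]
wrist_force: [-1.5, 1.6, 8.9]
opening: 10.9
```

>>> arm_command(
  steps=[
    [[0,0,0,0,0.3],[0,0,0,0,0.35],[0,0,0,0,0.35],[-0.2,0,0,0,0.35],[-0.6,0,0,0,0.35],[-1.2,0,0,0,0.35],[-2.0,0,0,0,0.35],[-3.0,0,0,0,0.35]],
  ],
)

```text
time: 7.48
position: [561.3, -1.9, 204.9]
tcp_rot: [0.678, 0.203, -0.675, 0.208]
wrist_force: [0.9, -0.7, 0.1]
opening: 30.6
```

```bash
python3 - <<'E'
from h import *
c=eyes.camera("wrist"); im=c["color"]; go(416,245,240,22)
cv2.imwrite("pics/w8.png",im)
crop(eyes.camera("scene"),200,170,140,100,4,"/tmp/a.png");crop(eyes.camera("side"),210,160,140,100,4,"/tmp/b.png")
cv2.imwrite("pics/c8.png",cv2.resize(np.hstack([cv2.imread("/tmp/a.png"),cv2.imread("/tmp/b.png")]),(800,286)))
E
```

```text
t 7.53 pos [564.4  -2.3 214.3] yaw -56.2 tilt 1.21 q6 0.77 open 31.0 F [1.1 0.5 7.3]
shift units [-0.765 -7.189 -0.366] roll -15.64 or 20.36
```

View pics/w8.png

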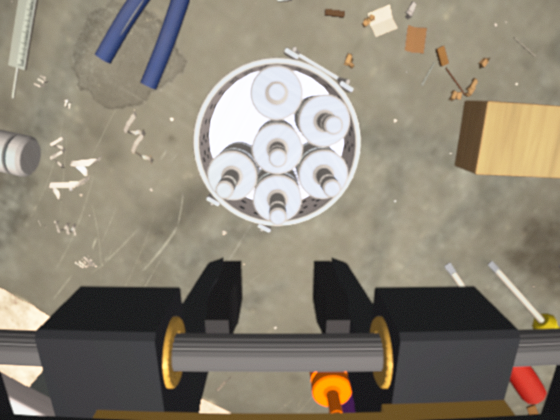

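View pics/c8.png

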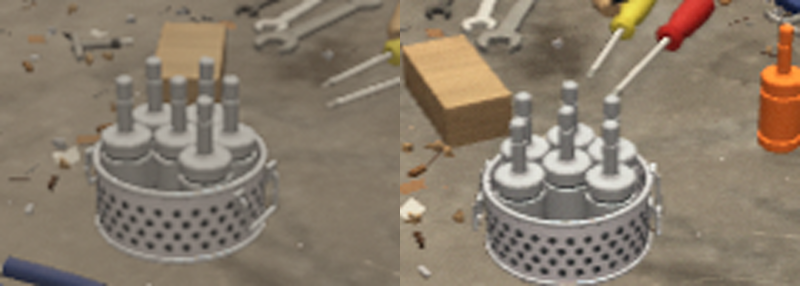

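>>> arm_command(
  steps=[
    [[0,-1,0,-1.4,0.35],[0,-2,0,-2.8,0.35],[0,-3,0,-4.2,0.35],[0,-4,0,-5.6,0.35],[0,-5,0,-7.0,0.35],[0,-6,0,-8.4,0.35],[0,-7,-0.2,-9.8,0.4],[0,-7.8,-0.4,-11.2,0.5]],
  ],
)

```text
time: 8.3
position: [400.9, 267.7, 202.9]
tcp_rot: [0.501, 0.496, -0.498, 0.506]
wrist_force: [0.5, 0.9, -0.5]
opening: 40.1
```

```bash
python3 - <<'E'
from h import *
go(424,290,180,22)
E
```

```text
t 8.3 pos [400.9 267.7 202.9] yaw 0.2 tilt 0.87 q6 0.35 open 40.1 F [ 0.5  0.9 -0.5]
shift units [ 0.575  0.571 -0.561] roll -4.36 or 31.64
```

>>> arm_command(
  steps=[
    [[0.4,0.57,-0.56,-1.4,0.5],[0.57,0.57,-0.56,-2.8,0.5],[0.57,0.57,-0.56,-4.0,0.5],[0.57,0.57,-0.56,-4.4,0.5],[0.57,0.57,-0.56,-4.4,0.5],[0.57,0.57,-0.56,-4.4,0.5],[0.57,0.57,-0.56,-4.4,0.5]],
  ],
)

```text
time: 8.88
position: [423.8, 289.8, 179.9]
tcp_rot: [0.395, 0.581, -0.395, 0.592]
wrist_force: [-0.6, 0.5, 0.1]
opening: 43.8
```

```bash
python3 - <<'E'
from h import *
import pickle
c=eyes.camera("wrist"); im=c["color"]; pickle.dump(c,open("w9.pkl","wb")); go(424,290,2,22)
cv2.imwrite("pics/w9.png",im)
E
```

```text
t 8.93 pos [423.9 289.8 180. ] yaw 22.1 tilt 0.85 q6 -0.0 open 44.2 F [ 0.4 -0.5  0.1]
shift units [ 4.451 -0.035 -0.056] roll 0.02 or -35.98
```

View pics/w9.png

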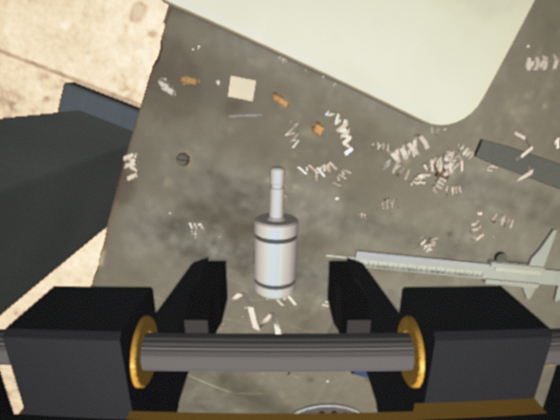

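```bash
python3 - <<'E'
from h import *
import pickle
c=pickle.load(open("w9.pkl","rb")); im=c["color"]
cv2.imwrite("pics/w9c.png",cv2.resize(im[155:310,220:340],None,fx=4,fy=4,interpolation=cv2.INTER_CUBIC)[:600])
e=onz(c,(277.5,169),19);sh=onz(c,(276.5,215),19);ft=onz(c,(275.5,292),19)
print(e.round(1),sh.round(1),ft.round(1),np.linalg.norm(e-ft),np.degrees(np.arctan2(*(e-ft)[1::-1])))
E
```

```text
[419.7 305.4  19. ] [434.1 267.8  19. ] [461.5 197.7  19. ] 115.52205460074615 111.21572334843661
```

View pics/w9c.png

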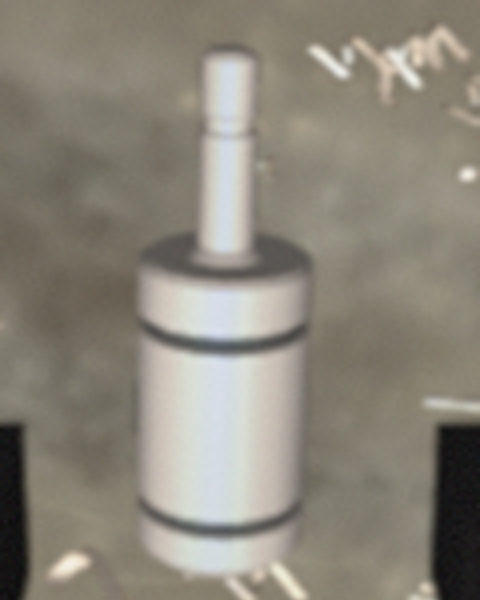

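```bash
python3 - <<'E'
from h import *
go(425.1,291.4,3,21.2)
E
```

```text
t 8.93 pos [423.9 289.8 180. ] yaw 22.1 tilt 0.85 q6 -0.0 open 44.2 F [ 0.4 -0.5  0.1]
shift units [ 4.426e+00  4.000e-03 -7.800e-02] roll 0.18 or -35.82
```

>>> arm_command(
  steps=[
    [[0.8,0,-0.08,0.2,0.5],[1.6,0,-0.08,0.2,0.5],[2.4,0,-0.08,0.2,0.5],[3.1,0,-0.08,0.2,0.5],[3.7,0,-0.08,0.2,0.5],[4.1,0,-0.08,0.2,0.5],[4.3,0,-0.08,0.2,0.5],[4.35,0,-0.08,0.2,0.5]],
  ],
  force=8,
)

```text
time: 9.6
position: [424.4, 291.2, 5.0]
tcp_rot: [0.4, 0.578, -0.4, 0.588]
wrist_force: [0.5, -0.5, -0.1]
opening: 43.9
```

```bash
python3 - <<'E'
from h import *
go(425.1,291.4,3,21.2)
c=eyes.camera("wrist");cv2.imwrite("pics/w10.png",c["color"])
E
```

```text
t 9.6 pos [424.4 291.2   5. ] yaw 21.1 tilt 0.79 q6 0.02 open 43.9 F [ 0.5 -0.5 -0.1]
shift units [0.049 0.019 0.   ] roll -0.03 or 35.97
```

View pics/w10.png

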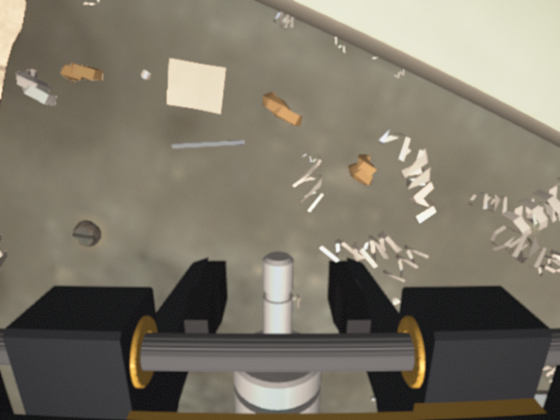

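>>> arm_command(
  steps=[
    [[0.05,0,0,0,0.5],[0.05,0,0,0,0.3],[0.05,0,0,0,0],[0.05,0,0,0,0],[0.05,0,0,0,0],[0.05,0,0,0,0],[0.05,0,0,0,0]],
  ],
  force=8,
)

```text
time: 10.23
position: [424.9, 291.4, 3.9]
tcp_rot: [0.4, 0.578, -0.4, 0.588]
wrist_force: [-0.0, -0.4, 0.6]
opening: 11.4
```

```bash
python3 - <<'E'
from h import *
go(425.1,291.4,3,21.2)
# arc plan in mm: z grasp and retreat toward foot (tool +z) 
s=100.
for th in (0,10,20,30,40,50,60,70,80,90):
    t=np.radians(th)
    a=(s-3)*np.sin(t)+19*np.cos(t), (s-3)*np.cos(t)-19*np.sin(t)
    b=s*np.sin(t)+16*np.cos(t), s*np.cos(t)-16*np.sin(t)+3
    c=max(a,b); print(th,"rise",round((c[0]-19)/40,2),"back",round((97-c[1])/40,2))
M=R.from_quat(monitor.observe()["tcp_rot"]).as_matrix();print(M.round(3))
E
```

```text
t 10.23 pos [424.9 291.4   3.9] yaw 21.1 tilt 0.84 q6 0.02 open 11.4 F [-0.  -0.4  0.6]
shift units [0.022 0.005 0.002] roll -0.03 or 35.97
0 rise 0.0 back 0.0
10 rise 0.41 back 0.12
20 rise 0.8 back 0.31
30 rise 1.15 back 0.56
40 rise 1.45 back 0.87
50 rise 1.7 back 1.05
60 rise 1.89 back 1.45
70 rise 2.01 back 1.87
80 rise 2.06 back 2.31
90 rise 2.02 back 2.75
[[ 0.012  0.933  0.359]
 [-0.008  0.36  -0.933]
 [-1.     0.009  0.012]]
```

>>> arm_command(
  steps=[
    [[-0.2,0,0.05,0,0],[-0.41,0,0.12,0,0],[-0.61,0,0.21,0,0],[-0.8,0,0.31,0,0],[-0.98,0,0.43,0,0],[-1.15,0,0.56,0,0],[-1.3,0,0.71,0,0],[-1.45,0,0.87,0,0]],
  ],
)

```text
time: 10.9
position: [436.9, 258.7, 62.9]
tcp_rot: [0.4, 0.578, -0.4, 0.588]
wrist_force: [-0.2, -0.0, -2.2]
opening: 12.0
```

```bash
python3 - <<'E'
from h import *
go(425.1,291.4,3,21.2)
c=eyes.camera("wrist")["color"]
a=crop(eyes.camera("scene"),200,230,120,130,3,"/tmp/a.png");b=crop(eyes.camera("side"),270,210,120,130,3,"/tmp/b.png")
cv2.imwrite("pics/c11.png",np.hstack([a,b]))
E
```

```text
t 10.9 pos [436.9 258.7  62.9] yaw 21.1 tilt 0.84 q6 -0.05 open 12.0 F [-0.2 -0.  -2.2]
shift units [ 1.488  0.005 -0.886] roll -0.03 or 35.97
```

View pics/c11.png

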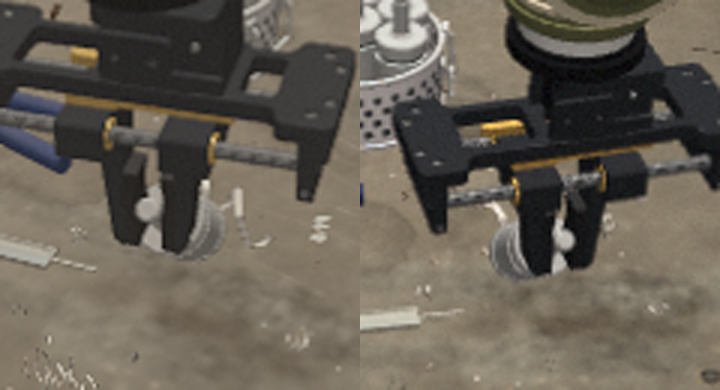

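>>> arm_command(
  steps=[
    [[-0.14,0,0.1,0,0],[-0.26,0,0.2,0,0],[-0.36,0,0.38,0,0],[-0.45,0,0.58,0,0],[-0.52,0,0.78,0,0],[-0.57,0,1.0,0,0],[-0.6,0,1.2,0,0],[-0.62,0,1.42,0,0]],
  ],
)

```text
time: 11.72
position: [457.4, 205.4, 88.3]
tcp_rot: [0.401, 0.577, -0.4, 0.588]
wrist_force: [0.2, -0.2, -3.9]
opening: 11.2
```

```bash
python3 - <<'E'
from h import *
go(425.1,291.4,3,21.2)
w=eyes.camera("wrist")["color"]
a=crop(eyes.camera("scene"),200,230,120,130,3,"/tmp/a.png");b=crop(eyes.camera("side"),270,210,120,130,3,"/tmp/b.png")
cv2.imwrite("pics/c12.png",np.hstack([a,b])); cv2.imwrite("pics/w12.png",w)
E
```

```text
t 11.72 pos [457.4 205.4  88.3] yaw 21.0 tilt 0.86 q6 -0.17 open 11.2 F [ 0.2 -0.2 -3.9]
shift units [ 2.107 -0.004 -2.321] roll -0.04 or 35.96
```

View pics/c12.png

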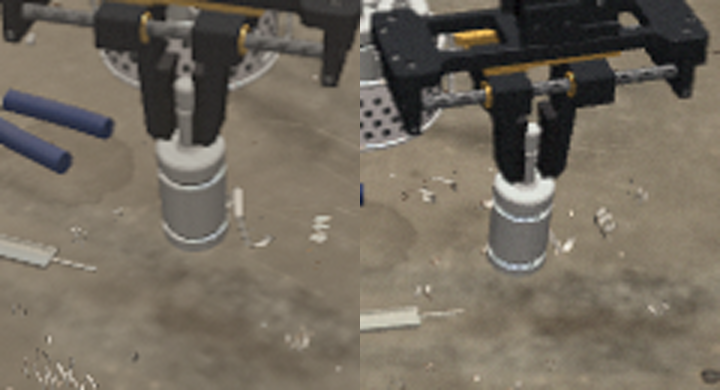

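View pics/w12.png

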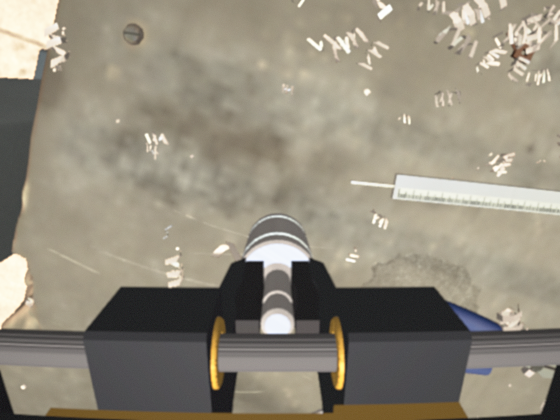

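>>> arm_command(
  steps=[
    [[0,0,0,0,0],[0.03,0,0,0,0],[0.06,0,0,0,0],[0.08,0,0,0,0],[0.08,0,0,0,0]],
  ],
)

```text
time: 12.28
position: [457.2, 205.8, 84.7]
tcp_rot: [0.401, 0.577, -0.4, 0.588]
wrist_force: [0.9, 0.1, -3.2]
opening: 11.6
```

>>> arm_command(
  steps=[
    [[0.02,0,0,0,0],[0.04,0,0,0,0],[0.06,0,0,0,0],[0.08,0,0,0,0],[0.08,0,0,0,0]],
  ],
)

```text
time: 12.7
position: [458.6, 206.0, 83.0]
tcp_rot: [0.402, 0.576, -0.399, 0.589]
wrist_force: [-0.2, -0.9, 9.9]
opening: 12.3
```

>>> arm_command(
  steps=[
    [[0,0,0,0,0.2],[0,0,0,0,0.4],[0,0,0,0,0.4],[0,0,0,0,0.4],[0,0,0,0,0.4],[0,0,0,0,0.4],[0,0,0,0,0.4]],
  ],
)

```text
time: 13.28
position: [458.5, 206.0, 82.9]
tcp_rot: [0.402, 0.577, -0.399, 0.589]
wrist_force: [1.1, 0.4, 0.1]
opening: 34.9
```

```bash
python3 - <<'E'
from h import *
go(458,206,76,21)
w=eyes.camera("wrist")["color"]
a=crop(eyes.camera("scene"),200,230,120,130,3,"/tmp/a.png");b=crop(eyes.camera("side"),270,210,120,130,3,"/tmp/b.png")
cv2.imwrite("pics/c13.png",np.hstack([a,b])); cv2.imwrite("pics/w13.png",w)
E
```

```text
t 13.28 pos [458.5 206.   82.9] yaw 21.0 tilt 1.01 q6 -0.16 open 34.9 F [1.1 0.4 0.1]
shift units [ 0.173 -0.014 -0.007] roll -0.01 or 35.99
```

View pics/c13.png

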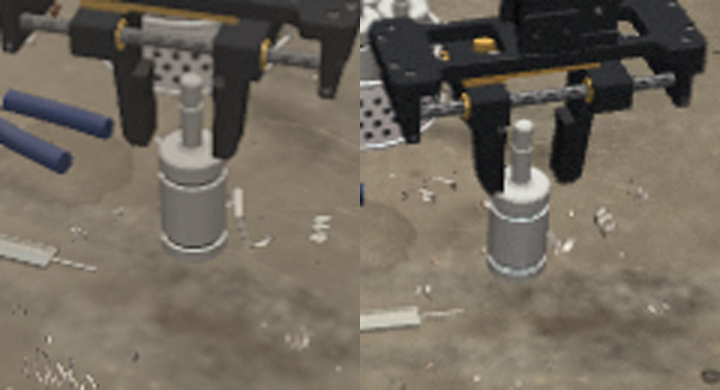

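View pics/w13.png

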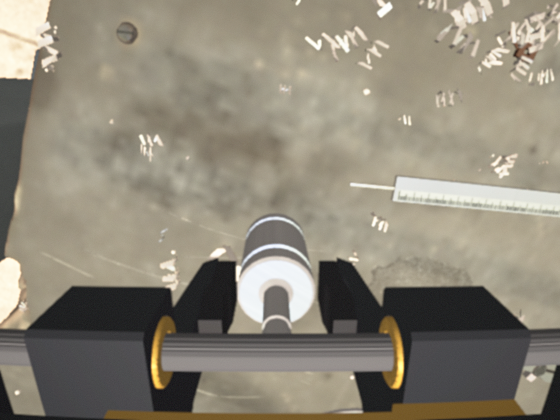

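```bash
python3 - <<'E'
from h import *
import pickle
c=eyes.camera("wrist");st=monitor.observe();M=R.from_quat(st["tcp_rot"]).as_matrix()
im=c["color"];cv2.imwrite("pics/w14c.png",cv2.resize(im[195:345,200:350],None,fx=4,fy=4,interpolation=cv2.INTER_CUBIC))
q=onz(c,(276.5,290),70);print(q,M.T@(q-st["position"]))
E
```

```text
[463.40288021 193.60836085  70.        ] [13.15580692 -0.05411687 13.13875867]
```

View pics/w14c.png

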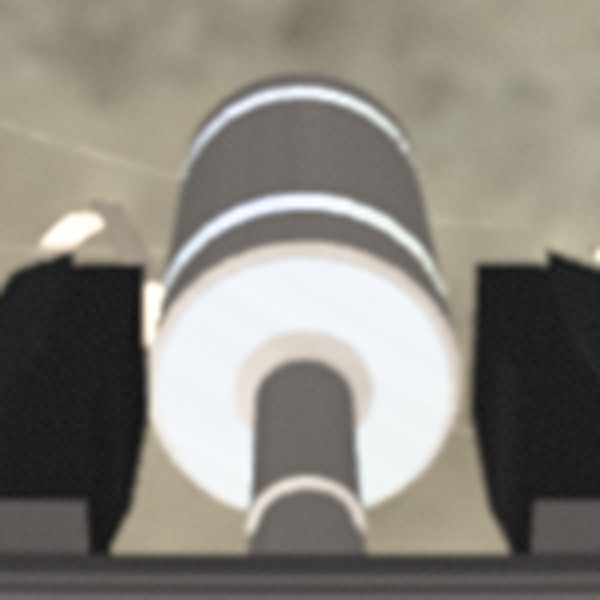

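>>> arm_command(
  steps=[
    [[0,0,0.15,0,0.4],[0,0,0.33,0,0.4],[0.1,0,0.33,0,0.4],[0.1,0,0.33,0,0.4],[0.1,0,0.33,0,0.4]],
  ],
  force=25,
)

```text
time: 13.9
position: [463.2, 193.5, 78.9]
tcp_rot: [0.402, 0.577, -0.4, 0.589]
wrist_force: [-0.9, -0.0, -0.4]
opening: 35.1
```

```bash
python3 - <<'E'
from h import *
go(463.4,193.6,76,21)
w=eyes.camera("wrist")["color"]
a=crop(eyes.camera("scene"),200,230,120,130,3,"/tmp/a.png");b=crop(eyes.camera("side"),270,210,120,130,3,"/tmp/b.png")
w=cv2.resize(w[150:420,190:370],(260,390))
cv2.imwrite("pics/c15.png",cv2.resize(np.hstack([a[:390],b[:390],w]),(800,318)))
E
```

```text
t 13.9 pos [463.2 193.5  78.9] yaw 21.0 tilt 0.99 q6 -0.19 open 35.1 F [-0.9 -0.  -0.4]
shift units [ 0.072  0.004 -0.003] roll -0.01 or 35.99
```

View pics/c15.png

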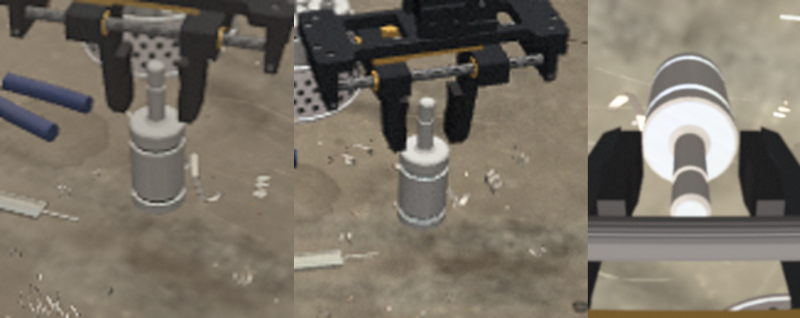

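>>> arm_command(
  steps=[
    [[0,0,0,0,0],[0,0,0,0,0],[0,0,0,0,0],[0,0,0,0,0],[0,0,0,0,0],[0,0,0,0,0],[-0.2,0,0,0,0],[-0.6,0,0,0,0]],
  ],
)

```text
time: 14.72
position: [461.8, 193.7, 102.1]
tcp_rot: [0.401, 0.578, -0.4, 0.588]
wrist_force: [0.3, 0.1, -2.8]
opening: 10.8
```

>>> arm_command(
  steps=[
    [[-0.6,0,0,1.4,0],[-1.4,0,0,2.8,0],[-2.3,0,0,4.2,0],[-3.0,0,0,5.6,0],[-3.2,0,0,7.0,0],[-3.2,0,0,8.4,0],[-3.2,0,0,9.8,0],[-3.2,0,0,11.2,0]],
  ],
)

```text
time: 15.38
position: [459.9, 194.6, 230.5]
tcp_rot: [0.631, 0.32, -0.626, 0.329]
wrist_force: [-0.8, -0.1, -3.1]
opening: 11.3
```

```bash
python3 - <<'E'
from h import *
go(593,59,232,-116)
w=eyes.camera("wrist")["color"]
a=crop(eyes.camera("scene"),200,180,120,130,3,"/tmp/a.png");b=crop(eyes.camera("side"),270,160,120,130,3,"/tmp/b.png")
w=cv2.resize(w[150:420,190:370],(260,390))
cv2.imwrite("pics/c16.png",cv2.resize(np.hstack([a[:390],b[:390],w]),(800,318)))
E
```

```text
t 15.38 pos [459.9 194.6 230.5] yaw -35.4 tilt 0.83 q6 0.79 open 11.3 F [-0.8 -0.1 -3.1]
shift units [0.028 4.675 0.838] roll 16.13 or -19.87
```

View pics/c16.png

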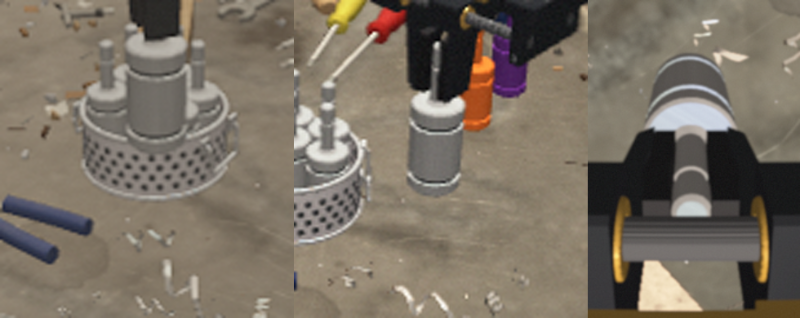

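>>> arm_command(
  steps=[
    [[0,0.6,0.1,1.4,0],[0,1.2,0.2,2.8,0],[0,1.8,0.3,4.2,0],[0,2.4,0.4,5.6,0],[0,3.0,0.5,7.0,0],[0,3.6,0.65,8.4,0],[0,4.2,0.75,9.8,0],[0,4.6,0.83,11.2,0]],
  ],
)

```text
time: 16.2
position: [593.1, 60.5, 232.5]
tcp_rot: [0.711, -0.009, -0.703, -0.004]
wrist_force: [0.4, 0.8, -3.8]
opening: 11.2
```

```bash
python3 - <<'E'
from h import *
go(593,59,231,-116)
E
```

```text
t 16.2 pos [593.1  60.5 232.5] yaw -91.0 tilt 0.81 q6 1.5 open 11.2 F [ 0.4  0.8 -3.8]
shift units [0.038 0.038 0.002] roll 5.0 or -31.0
```

>>> arm_command(
  steps=[
    [[0,0.04,0,1.4,0],[0,0.04,0,2.8,0],[0,0.04,0,4.2,0],[0,0.04,0,5,0],[0,0.04,0,5,0],[0,0.04,0,5,0],[0,0.04,0,5,0],[0,0.04,0,5,0]],
  ],
)

```text
time: 16.87
position: [593.0, 59.0, 232.5]
tcp_rot: [0.694, -0.16, -0.685, -0.156]
wrist_force: [-0.7, -0.2, -3.7]
opening: 11.1
```

```bash
python3 - <<'E'
from h import *
import pickle
go(593,59,231,-116)
c=eyes.camera("wrist");pickle.dump(c,open("w17.pkl","wb"));im=c["color"]
cv2.imwrite("pics/w17.png",im)
cv2.imwrite("pics/w17c.png",cv2.resize(im[55:275,220:450],None,fx=2.7,fy=2.7,interpolation=cv2.INTER_CUBIC))
E
```

```text
t 16.87 pos [593.   59.  232.5] yaw -115.9 tilt 0.8 q6 1.93 open 11.1 F [-0.7 -0.2 -3.7]
shift units [ 0.037 -0.     0.002] roll 0.03 or -35.97
```

View pics/w17.png

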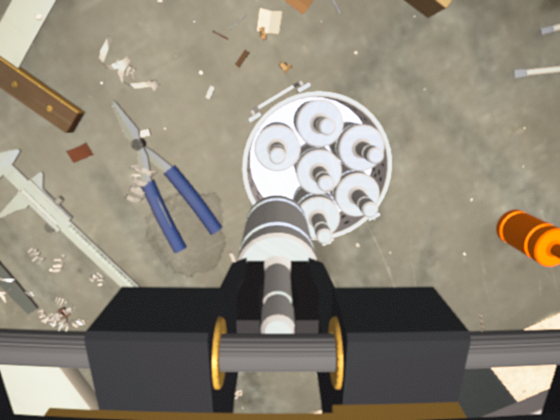

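View pics/w17c.png

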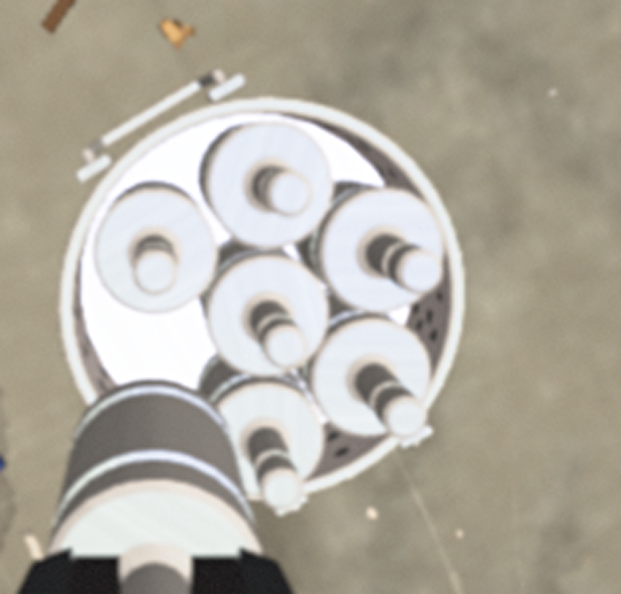

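```bash
cat > fit.py <<'E'
from h import *
from scipy.optimize import least_squares
off={'35':60,'-25':0,'mid':None,'155':180,'-85':-60,'-145':-120}
def fit(c,f,S,B,foot,zf,back):
  for n,z,D in (("stem",120,S),("body",75,B)):
    D={k:onz(c,f(*p),z)[:2] for k,p in D.items()}
    def fun(p):
      o=[]
      for k in D:
        v=np.zeros(2) if off[k] is None else 39.8*np.array([np.cos(p[2]+np.radians(off[k])),np.sin(p[2]+np.radians(off[k]))])
        o+=list(p[:2]+v-D[k])
      return o
    s=least_squares(fun,[596,18,-.45]); p=s.x
    print(n,p[:2].round(1),np.degrees(p[2]).round(1),"res",np.round(s.fun,1),"gapA",(p[:2]+39.8*np.array([np.cos(p[2]+np.radians(120)),np.sin(p[2]+np.radians(120))])).round(1))
    for k in ('35','155','mid'): print(k,D[k].round(1),end=' ')
    print()
  for r in (16,19):
    P=onz(c,f(*foot),zf+r-16); print("foot",(P+back*r).round(1))
E
python3 - <<'E'
from fit import *
import pickle
c=pickle.load(open("w17.pkl","rb"))
f=lambda x,y:(220+(x-.8)/2.7,55+(y-.8)/2.7)
M=R.from_quat(monitor.observe()["tcp_rot"]).as_matrix();print(M.round(3))
fit(c,f,{'35':(155,270),'-25':(290,192),'mid':(286,342),'155':(282,487),'-85':(418,270),'-145':(405,417)},
 {'35':(155,250),'-25':(267,184),'mid':(267,312),'-85':(382,249),'-145':(372,376),'155':(266,436)},(153,382),153.5,M[:,2])
E
```

```text
[[ 0.012 -0.437 -0.9  ]
 [-0.008 -0.9    0.437]
 [-1.     0.002 -0.014]]
stem [596.4  18.8] -25.7 res [ 0.5  0.3  0.5 -0.  -0.5  0.7  0.2  0.7 -0.  -0.5 -0.6 -1.1] gapA [593.4  58.5]
35 [628.8  40.9] 155 [560.4  35.4] mid [596.9  18.2] 
body [596.6  18.6] -25.2 res [ 0.4  0.5  0.6 -0.8 -0.5  0.4  0.4 -0.  -0.5 -1.  -0.4  0.9] gapA [593.3  58.3]
35 [628.9  40.8] 155 [561.   34.7] mid [597.1  18.2] 
foot [595.4  57.7 153.3]
foot [593.3  58.7 156.2]
```

>>> arm_command(
  steps=[
    [[0.4,0,0.02,0,0],[0.8,0,0.02,0,0],[1.2,0,0.02,0,0],[1.5,0,0.02,0,0],[1.65,0,0.02,0,0],[1.68,0,0.02,0,0],[1.68,0,0.02,0,0],[1.68,0,0.02,0,0]],
  ],
)

```text
time: 17.58
position: [593.5, 58.8, 166.2]
tcp_rot: [0.694, -0.16, -0.684, -0.157]
wrist_force: [0.6, -0.0, -3.0]
opening: 11.1
```

```bash
python3 - <<'E'
from h import *
import pickle
go(593,59,231,-116)
c=eyes.camera("wrist");pickle.dump(c,open("w18.pkl","wb"));im=c["color"]
cv2.imwrite("pics/w18c.png",cv2.resize(im[10:275,200:460],None,fx=2.2,fy=2.2,interpolation=cv2.INTER_CUBIC))
E
```

```text
t 17.58 pos [593.5  58.8 166.2] yaw -115.9 tilt 0.88 q6 1.93 open 11.1 F [ 0.6 -0.  -3. ]
shift units [-1.62   0.003 -0.011] roll 0.03 or -35.97
```

View pics/w18c.png

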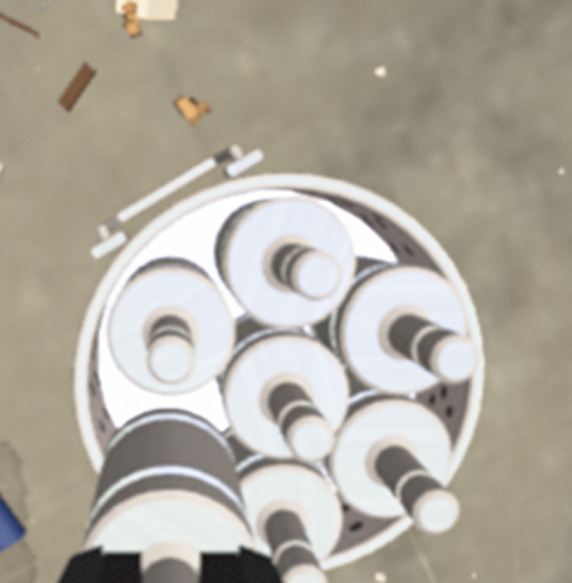

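```bash
python3 - <<'E'
from fit import *
import pickle
c=pickle.load(open("w18.pkl","rb"))
f=lambda x,y:(200+(x-.6)/2.2,10+(y-.6)/2.2)
M=R.from_quat(monitor.observe()["tcp_rot"]).as_matrix()
fit(c,f,{'35':(171,357),'-25':(315,272),'mid':(311,437),'-85':(453,357),'-145':(435,511)},
 {'35':(171,330),'-25':(290,263),'mid':(287,398),'-85':(405,330),'-145':(391,459),'155':(285,518)},(169,411),87,M[:,2])
E
```

```text
stem [596.7  19.2] -26.0 res [ 0.6  0.7 -0.  -0.2  0.4  0.7 -0.2 -0.3 -0.9 -0.8] gapA [593.9  58.9]
35 [629.   40.8] Traceback (most recent call last):
  File "<stdin>", line 6, in <module>
  File "fit.py", line 15, in fit
    for k in ('35','155','mid'): print(k,D[k].round(1),end=' ')
                                         ~^^^
KeyError: '155'
```

```bash
sed -i "s/('35','155','mid')/('35','mid')/" fit.py; python3 - <<'E'
from fit import *
import pickle
c=pickle.load(open("w18.pkl","rb"))
f=lambda x,y:(200+(x-.6)/2.2,10+(y-.6)/2.2)
M=R.from_quat(monitor.observe()["tcp_rot"]).as_matrix()
fit(c,f,{'35':(171,357),'-25':(315,272),'mid':(311,437),'-85':(453,357),'-145':(435,511)},
 {'35':(171,330),'-25':(290,263),'mid':(287,398),'-85':(405,330),'-145':(391,459),'155':(285,518)},(169,411),87,M[:,2])
E
```

```text
stem [596.7  19.2] -26.0 res [ 0.6  0.7 -0.  -0.2  0.4  0.7 -0.2 -0.3 -0.9 -0.8] gapA [593.9  58.9]
35 [629.   40.8] mid [596.3  18.5] 
body [596.3  18.5] -25.5 res [ 0.1  0.4  0.7 -0.3  0.6  0.1  0.1 -0.1 -0.8 -1.4 -0.6  1.4] gapA [593.1  58.2]
35 [629.   40.7] mid [595.7  18.4] 
foot [595.7  57.5  86.8]
foot [593.6  58.5  89.7]
```

>>> arm_command(
  steps=[
    [[0.1,0,0.025,0,0],[0.25,0,0.025,0,0],[0.4,0,0.025,0,0],[0.55,0,0.025,0,0],[0.7,0,0.025,0,0],[0.82,0,0.025,0,0],[0.9,0,0.025,0,0],[0.9,0,0.025,0,0]],
  ],
)

```text
time: 18.3
position: [592.8, 59.0, 129.4]
tcp_rot: [0.694, -0.16, -0.684, -0.157]
wrist_force: [0.7, 0.0, -3.4]
opening: 11.1
```

```bash
python3 - <<'E'
from h import *
go(593,59,84.5,-116)
c=eyes.camera("wrist");im=c["color"]
cv2.imwrite("pics/w19c.png",cv2.resize(im[10:290,180:460],None,fx=2.1,fy=2.1,interpolation=cv2.INTER_CUBIC))
E
```

```text
t 18.3 pos [592.8  59.  129.4] yaw -115.9 tilt 0.82 q6 1.93 open 11.1 F [ 0.7  0.  -3.4]
shift units [ 1.122 -0.004  0.013] roll 0.03 or -35.97
```

View pics/w19c.png

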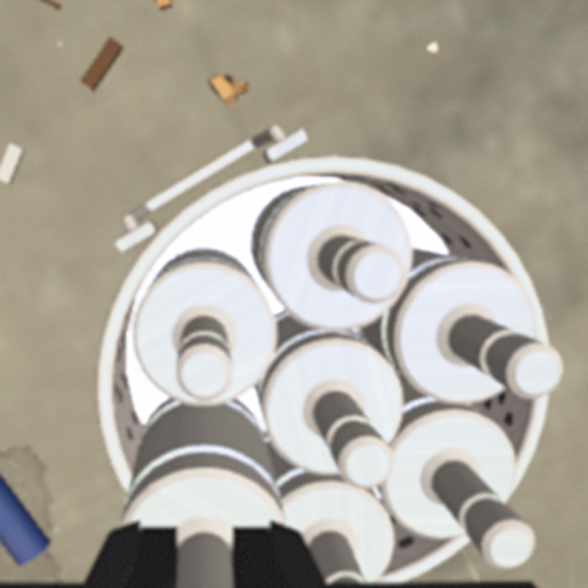

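Foot is inside the rim between its neighbours, without side force. Continue down.

>>> arm_command(
  steps=[
    [[0.12,0,0,0,0],[0.26,0,0,0,0],[0.4,0,0,0,0],[0.54,0,0,0,0],[0.68,0,0,0,0],[0.8,0,0,0,0],[0.9,0,0,0,0],[0.98,0,0,0,0]],
  ],
)

```text
time: 19.02
position: [593.4, 58.7, 90.1]
tcp_rot: [0.694, -0.16, -0.684, -0.157]
wrist_force: [-1.2, -0.3, -2.6]
opening: 11.2
```

>>> arm_command(
  steps=[
    [[0.05,0,0,0,0],[0.1,0,0,0,0],[0.14,0,0,0,0],[0.17,0,0,0,0],[0.18,0,0,0,0],[0.18,0,0,0,0]],
  ],
)

```text
time: 19.52
position: [594.4, 58.5, 84.2]
tcp_rot: [0.695, -0.16, -0.683, -0.157]
wrist_force: [-0.3, 0.2, 4.3]
opening: 11.4
```

```bash
python3 - <<'E'
from h import *
go(593,59,84.,-116)
c=eyes.camera("wrist");im=c["color"]
a=cv2.resize(im[0:290,180:470],(390,390))
b=crop(eyes.camera("scene"),200,170,130,130,3,"/tmp/a.png")
cv2.imwrite("pics/w20c.png",np.hstack([a,b]))
E
```

```text
t 19.52 pos [594.4  58.5  84.2] yaw -115.9 tilt 0.99 q6 1.93 open 11.4 F [-0.3  0.2  4.3]
shift units [0.005 0.005 0.037] roll 0.03 or -35.97
```

View pics/w20c.png

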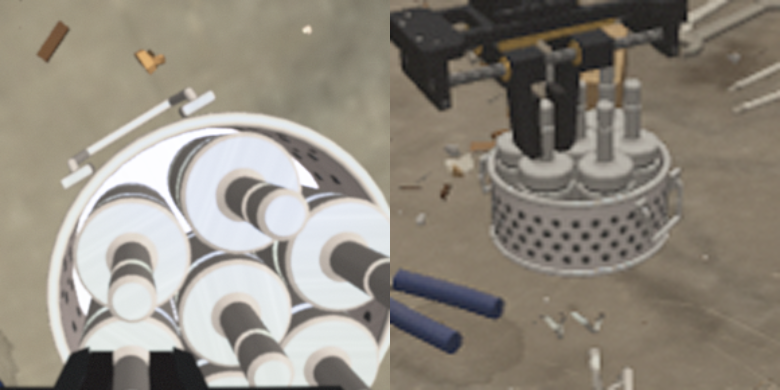

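>>> arm_command(
  steps=[
    [[0,0,0,0,0.3],[0,0,0,0,0.35],[0,0,0,0,0.35],[0,0,0,0,0.35],[-0.3,0,0,0,0.35],[-0.9,0,0,0,0.35],[-1.7,0,0,0,0.35],[-2.6,0,0,0,0.35]],
  ],
)

```text
time: 20.28
position: [592.1, 59.4, 189.3]
tcp_rot: [0.694, -0.16, -0.684, -0.157]
wrist_force: [1.2, -0.7, -0.1]
opening: 30.6
```

>>> arm_command(
  steps=[
    [[-1,0,0.5,0,0.35],[-1.5,0,1,0,0.35],[-2,0,1.5,0,0.35],[-2,0,1.5,0,0.35],[-2,0,1.5,0,0.35]],
  ],
)

```text
time: 20.7
position: [537.1, 86.4, 269.8]
tcp_rot: [0.695, -0.159, -0.683, -0.157]
wrist_force: [-0.2, 0.5, -0.8]
opening: 30.1
```

```bash
python3 - <<'E'
from h import *
go(593,59,84.,-116)
c=eyes.camera("wrist");im=c["color"];cv2.imwrite("pics/w21.png",im)
crop(eyes.camera("scene"),210,170,100,100,4,"/tmp/a.png");crop(eyes.camera("side"),220,170,100,100,4,"/tmp/b.png")
cv2.imwrite("pics/c21.png",np.hstack([cv2.imread("/tmp/a.png"),cv2.imread("/tmp/b.png")]))
E
```

```text
t 20.7 pos [537.1  86.4 269.8] yaw -115.8 tilt 1.03 q6 1.97 open 30.1 F [-0.2  0.5 -0.8]
shift units [ 4.673  0.007 -1.473] roll 0.03 or -35.97
```

View pics/w21.png

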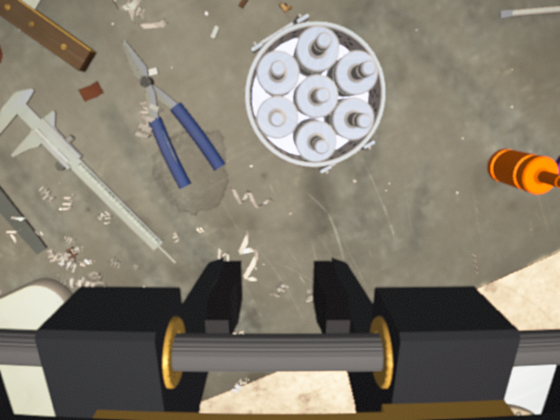

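View pics/c21.png

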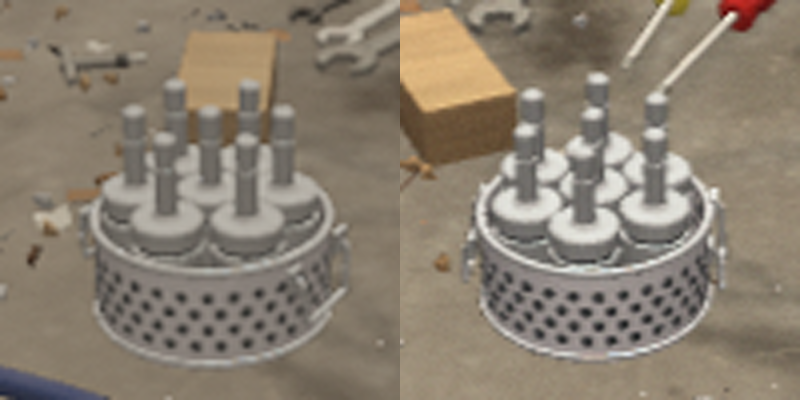

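All seven stand hexagonally. As a last height check I'll triangulate the two loaded stem tops (expected z ≈120).

```bash
python3 - <<'E'
from h import *
s=eyes.camera("scene");d=eyes.camera("side")
for n,a,b in (("A",(164,141),(184,156)),("B",(283,112),(256,99)),("mid",(209,114),(193,116)),("155",(246,143),(254,136))):
    P,e=tri(s,(210+a[0]/4-.4,170+a[1]/4-.4),d,(220+b[0]/4-.4,170+b[1]/4-.4));print(n,P.round(1),round(e,1))
ticket.close_job()
E
```

```text
A [591.8  62.2 119.3] 0.5
B [ 5.622e+02 -2.000e-01  1.199e+02] 0.6
mid [593.3  22.2 119.4] 1.2
155 [558.3  37.9 118.6] 1.3
the job is handed in; nothing more can be done
```

The job is handed in: all seven plungers now stand stem up in the basket. No verdict came back, so this rests on my own checks.

- **Standing plunger:** I took the steel one by its stem and lowered it into gap 2. The orange and purple look-alikes were left alone.
- **Lying plunger:** I gripped it lightly near the stem end and pivoted it up until it hung. It was still tilted by my estimate about 12° in the grip, and it settled flat on its foot when set on the bench and released. I then moved about 13 mm to regrip it from above and lowered it into gap 1.
- **Last checks:**
  - The loaded stem tops measured z 119.3 and 119.9 mm, against 120 expected. The two packed ones I checked read 119.4 and 118.6 mm.
  - All seven looked upright in all three views, and the gripper was clear of everything.
  - Touchdown forces were 4 to 10 N, with no noticeable side force going in.
  - The clock stood at about 21 s of the 72 s allowed.
- **Caliper, pliers and wood block:** I did not go near them and they looked unmoved, but I did not measure them.
- **Disagreements:** The scene and side cameras put the basket about 3 mm further in y than the wrist camera. The tool had also drifted about 1° off vertical. I placed both plungers by what the wrist camera showed, so neither mattered.

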